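# Bolt down the foot feeder and load it with the cabinet feet that fit

### The arm

A 6-joint arm with a two-finger parallel gripper is mounted at the origin on the work surface. World frame = base frame: x ahead of the robot, y to its left, z up, the work surface at z = 0. Lengths are in mm, angles in rad, forces in N, time in s.
With the tool pointing down it reaches from about 350 to 875 mm from the base axis. Payload 4.2 kg.
Tool frame: the origin (TCP) lies between the finger pads; the fingertips stand 25 mm ahead of it and the grasp point (between the pads) lies 6 mm ahead of it; z points along the fingers, y is the line along which they close (so a half turn about z gives the same grasp; the last joint's range is limited). The gripper opens to 85 mm and grips with 20 to 120 N. Pads are 22 mm wide; open, the fingers measure 114 mm over their backs; the gripper's body (76 mm by 85 mm) begins 54 mm behind the grasp point. The pads swing forward as they close: fully open they stand 13 mm farther back than shut.
Start: joints at [1.525, 0.385, 0.008, 0, -1.194, -0.259], TCP at [187.532, 596.18, 227.012] pointing down, gripper open.
Joint ranges: [-3.14, 3.14], [-1.21, 2.06], [-1.07, 1.41], [-3.16, 2.05], [-2.99, -0.16], [-3.1, 3.1]. Speed limits (rad/s): [2.79, 2.79, 3.14, 3.14, 3.14, 3.14].

### API

Orientations are given as a unit quaternion [x, y, z, w].
In Python, from bench import read_state, imaging, workorder, nets gives the robot as it stands.
- The arm moves only by the tool apply_moves, never from a script. Its argument "rows" is a list of rows, each an object with "hand": the opening, from -1 (shut) to 1 (fully open); "delta_pos": the shift along the tool's x, y, z in mm, a list of three; "yaw": the turn about the tool's z in rad. A call has 1 to 12 rows; each row is the pose to reach, as a shift and turn from the pose commanded when the call began, along the tool's axes at that moment; what a row does not reach only later rows make up. A row lasts 1/12 s, in which the tool goes at most 41.7 mm and 7.16 degrees, less where a joint would pass 70% of its speed; a pose out of reach is approached as far as the arm can. A call with a gripper value outside its range is refused whole. The fingers move at their own pace and stop on an object; the grip force is fixed at half the most. Time passes only in rows, so rows that repeat a pose let the fingers close. It gives the time, the measured TCP pose, the force, the opening and the grip force at its end, in the units of the state.
- read_state(): the state, without advancing time (a new reading comes with each control period).
- imaging.get_image(name): name is "scene" or "top" or "wrist"; returns a dict with "pixels" (384x512x3 uint8, red, green, blue), "fx", "fy", "cx", "cy" (pixels), "dist" ([k1, k2, p1, p2, k3] as OpenCV has them; the pictures are not rectified), "xyz" and "rotation" of the camera in the world. Camera axes: x right, y down, z forward; pixel columns grow to the right and rows downward; lengths in mm; the calibration is good to about 2 mm. A picture is of the moment at which its call begins. There is no depth.
- workorder.job_done(): hands the job in; it is judged then, once.
Trained networks look in the newest picture that a camera, given by its name, has taken for a name from the list of things; names that differ only in an ending like _2 or _b are one class to them, and where a whole thing is asked for, a point or a joint stands for the part that bears it (a point fixed in the world has none). Each returns a list of dicts, best first, with "score" (0 to 1); they miss things now and then, are a little off and sometimes report something else, mostly with a low value. They report only what shows in the picture. A call takes as long as a camera call. They do not tell look-alikes from the thing itself.
- nets.find_in(camera, query): "location" ([row, column] in pixels, amid what is visible of it).
- nets.pinpoint(camera, query): "location" ([row, column] in pixels: a listed point, or the origin of a listed thing).
The state is a dict: "clock": time; "joints": joint angles; "joint_vel": joint speeds; "joint_efforts": joint torques, N m; "position": TCP position; "ee_rot": TCP orientation; "contact_force": force on the tool from outside, world axes, zero at the start; "wrist_torque": the same for the moment, N m; "gripper_width": finger opening in mm; "grasp_force": force on a finger pad.
Only numpy, scipy, OpenCV 4.12 (cv2) and the standard library are available. Lean on these libraries where they do the work, as an engineer would, in place of code of your own. Each camera call takes 0.05 s, during which the arm holds its last target. There are 200 camera calls.

### The job

The feeder of the foot press has just been put back on the bench and its hold-down nut, at the bottom of the deep bore, is only finger-tight: take the long T-handle socket from its wooden stand, turn the nut clockwise until it is fully home, and stand the tool back in its stand. Load the feeder only once it is bolted down: try every turned wooden foot from the black mat in the steel gauge on top of the magazine, let those that fit slide through into the magazine, and put the ones that are too fat in the red box. Leave everything else on the bench where it is.

Things in the scene. Friction and masses are not known exactly. Their poses are not given: they have to be found in the camera images.
- feeder: green cast base of the foot feeder, 120 x 270 x 14 mm, fixed; origin at the centre of its underside. At its y = -65 mm: round boss with the deep bore, 72 mm across, top 125 mm above the bench. At its y = +65 mm: clear magazine tube with the steel gauge bush on top, 172 mm above the bench. Behind the tube (+x) lies an aluminium cylinder, 46 mm high, reaching 170 mm from the origin
- bore_mouth (a point): centre of the mouth of the deep bore in the top of the green boss; the bore is 50 mm in diameter, straight, 105 mm deep from here (its floor carries a flat washer, 22 mm radius and 3 mm thick, under the nut)
- nut_top (a point): centre of the top of the hold-down nut, 84 mm below the bore's mouth: a hexagon 30 mm across flats, 18 mm high (its top 6 mm a cone), on a fixed 20 mm stud that stands 5 mm above it; this frame turns with the nut, z up, x square to one pair of flats
- nut (a joint): turn of the nut in rad, growing clockwise seen from above (tightening), with about 0.12 N m of friction; 2.0 to 4.5 at the start; a hard stop at 9.5 is fully home; the nut does not move up or down
- gauge_mouth (a point): centre of the mouth of the steel gauge bush on top of the magazine: 53 mm straight hole, 24 mm long, in a ring of 73 mm outside diameter; a foot that fits slides through it and falls down the 56 mm clear tube below
- magazine_floor (a point): centre of the floor of the magazine tube, 158 mm below the gauge's mouth; the feet stand on it one on another (four reach 14 mm below the mouth)
- socket_tool: T-handle socket spanner, 0.28 to 0.46 kg: hexagon socket below (hole 33 mm across flats, 28 mm deep, 43 mm across outside), 16 mm shank, black guide collar (47 mm across, 72 to 90 mm up, coned below), crossbar on top. Origin: centre of the socket's open end; z up the shank, x along the crossbar and square to one pair of flats. Fully on the nut, this origin is 102 mm below the bore's mouth
- tool_bar (a point): centre of the tool's crossbar, 150 mm above the socket's open end: a bar 110 mm long (along the tool's x) and 16 mm square in section, the place to grip; 30 mm clear below it at its ends
- stand: fixed wooden block 92 x 92 mm, 60 mm high, with one upright blind hole of 56 mm diameter, 54 mm deep, in which the socket tool stands; origin at the centre of its underside; the tool at home has its open end 6 mm above the bench
- reject_box: loose red open box, 120 (x) x 160 (y) x 50 mm high, walls and floor 5 mm, 0.5 kg, origin at the centre of its underside
- foot_a: one of up to six turned beech cabinet feet that look alike: plain discs 36 mm tall with both ends tapered by 2.5 mm a side over the last 6 mm, 50 g, standing on the black mat at the start (bench height); 50 mm in diameter (fits) or 56 mm (too fat), told apart by trying the gauge; None if absent; origin at the centre of its lower end, z up its axis
- foot_b: one of up to six turned beech cabinet feet that look alike: plain discs 36 mm tall with both ends tapered by 2.5 mm a side over the last 6 mm, 50 g, standing on the black mat at the start (bench height); 50 mm in diameter (fits) or 56 mm (too fat), told apart by trying the gauge; None if absent; origin at the centre of its lower end, z up its axis
- foot_c: one of up to six turned beech cabinet feet that look alike: plain discs 36 mm tall with both ends tapered by 2.5 mm a side over the last 6 mm, 50 g, standing on the black mat at the start (bench height); 50 mm in diameter (fits) or 56 mm (too fat), told apart by trying the gauge; None if absent; origin at the centre of its lower end, z up its axis
- foot_d: one of up to six turned beech cabinet feet that look alike: plain discs 36 mm tall with both ends tapered by 2.5 mm a side over the last 6 mm, 50 g, standing on the black mat at the start (bench height); 50 mm in diameter (fits) or 56 mm (too fat), told apart by trying the gauge; None if absent; origin at the centre of its lower end, z up its axis
- foot_e: one of up to six turned beech cabinet feet that look alike: plain discs 36 mm tall with both ends tapered by 2.5 mm a side over the last 6 mm, 50 g, standing on the black mat at the start (bench height); 50 mm in diameter (fits) or 56 mm (too fat), told apart by trying the gauge; None if absent; origin at the centre of its lower end, z up its axis
- foot_f: one of up to six turned beech cabinet feet that look alike: plain discs 36 mm tall with both ends tapered by 2.5 mm a side over the last 6 mm, 50 g, standing on the black mat at the start (bench height); 50 mm in diameter (fits) or 56 mm (too fat), told apart by trying the gauge; None if absent; origin at the centre of its lower end, z up its axis
- sander: bystander, to be left alone: red palm sander, 120 mm long, 92 mm high; origin at the centre of its underside
- sanding_block: bystander, to be left alone: teal sanding block 95 x 60 x 26 mm; origin at the centre of its underside
- filler_jar: bystander, to be left alone: white filler jar, 60 mm across, 75 mm high; origin at the centre of its underside
- knife: bystander, to be left alone: yellow utility knife lying flat, 110 mm long, 18 mm high; origin at the centre of its underside
- tape_roll: bystander, to be left alone: blue roll of tape lying flat, 90 mm across, 25 mm high; origin at the centre of its underside
Things that resemble listed ones, but are neither listed nor needed, are in the scene too. What is shaped like the foot_a but turquoise or yellow is not meant. Leave any pink look-alike of the foot_b alone.

How it is judged (in metres and radians):
On the way:
1. the hold-down nut is turned fully home (9.35 rad or more) (value of joint nut above 9.35 rad), for 0.2 s.
At the end, for the whole second after the job is handed in: Nut fully home (9.35 rad or more); socket tool upright in its stand, within 12 mm of its centre and 6 mm of the hole's floor; each present foot that fits is in the magazine tube, through the gauge; each one too fat is inside the upright red box; all at rest (value of joint nut above 9.35 rad and horizontal distance between socket_tool and stand below 0.012 m and z of socket_tool in the frame of stand below 0.012 m and angle between socket_tool's own z axis and vertical below 0.15 rad and linear speed of each of socket_tool, foot_a, foot_c, foot_d, foot_f, foot_b, foot_e below 0.03 m/s and horizontal distance between each of foot_a, foot_c, foot_d, foot_f and magazine_floor below 0.01 m and z of each of foot_a, foot_c, foot_d, foot_f in the frame of magazine_floor below 0.118 m and x of foot_b in the frame of reject_box between -0.057 and 0.057 m and y of foot_b in the frame of reject_box between -0.077 and 0.077 m and z of each of foot_b, foot_e in the frame of reject_box below 0.03 m and x of foot_e in the frame of reject_box between -0.057 and 0.057 m and y of foot_e in the frame of reject_box between -0.077 and 0.077 m and angle between reject_box's own z axis and vertical below 0.1 rad); the robot touches nothing.
It fails at once if a bystander on the bench is pushed more than 3 cm from its place (distance of any of sander, sanding_block, filler_jar, knife, tape_roll from where it was at the start of the episode above 0.03 m).
It fails at once if a foot is dropped into the magazine before the hold-down nut is fully home (value of joint nut below 9.3 rad and ((horizontal distance between foot_a and magazine_floor below 0.014 m and z of foot_a in the frame of magazine_floor below 0.135 m) or (horizontal distance between foot_b and magazine_floor below 0.014 m and z of foot_b in the frame of magazine_floor below 0.135 m) or (horizontal distance between foot_c and magazine_floor below 0.014 m and z of foot_c in the frame of magazine_floor below 0.135 m) or (horizontal distance between foot_d and magazine_floor below 0.014 m and z of foot_d in the frame of magazine_floor below 0.135 m) or (horizontal distance between foot_e and magazine_floor below 0.014 m and z of foot_e in the frame of magazine_floor below 0.135 m) or (horizontal distance between foot_f and magazine_floor below 0.014 m and z of foot_f in the frame of magazine_floor below 0.135 m))).
Of foot_a, foot_b, foot_c, foot_d, foot_e, foot_f only 3 to 5 are there at a start; the rules pass over those that are not, and their reading is None.
At some moment in a run one of foot_a, foot_b, foot_c, foot_d, foot_e, foot_f, reject_box may be knocked a few centimetres aside while the robot is not near it.
It also fails if it takes over 210 s, if anything falls off the work surface, if the arm or the gripper's body presses on something with over 40 N, if the wrist force passes 120 N, or if a joint passes its speed limit or range.

## Working session

There is one attempt and no reset: what is moved stays moved. The work goes in short steps, Python scripts to look and compute and a tool call to move; the robot and the scene stay as the last step left them, time stands still between calls to the robot, and variables do not carry over. Pictures are saved under pics/ and viewed, at most 14 in all, crops included, and the job is handed in when it is done.

Besides the shell and the picture viewer there is one more tool, called after ">>>" as name(argument=value, ...), one argument or row to a line, values as JSON. apply_moves: Moves the arm, as the interface text tells. Its arguments: {"type":"object","properties":{"rows":{"type":"array"}},"required":["rows"]}

```bash
mkdir -p pics
cat > h.py <<'E'
import numpy as np, cv2
from scipy.spatial.transform import Rotation as R
from bench import read_state, imaging, workorder, nets
def cam(n):
    return imaging.get_image(n)
def K(im): return np.array([[im["fx"],0,im["cx"]],[0,im["fy"],im["cy"]],[0,0,1.]])
def Rm(im):
    r=np.array(im["rotation"],float)
    return r if r.shape==(3,3) else R.from_quat(r).as_matrix()
def ray(im,rc,z):
    p=cv2.undistortPoints(np.array([[[rc[1],rc[0]]]],float),K(im),np.array(im["dist"],float))[0,0]
    d=Rm(im)@np.array([p[0],p[1],1]); o=np.array(im["xyz"],float)
    return o+d*(z-o[2])/d[2]
def proj(im,P):
    r=Rm(im); P=np.atleast_2d(np.array(P,float))
    t=-r.T@np.array(im["xyz"],float)
    q,_=cv2.projectPoints(P,cv2.Rodrigues(r.T)[0],t,K(im),np.array(im["dist"],float))
    return q[:,0,::-1]
def save(im,name,box=None,s=1):
    p=im["pixels"][:,:,::-1]
    if box: p=p[box[0]:box[1],box[2]:box[3]]
    cv2.imwrite("pics/"+name,cv2.resize(p,None,fx=s,fy=s,interpolation=cv2.INTER_CUBIC))
E
python3 - <<'E'
from h import *
s=read_state(); print(s)
ims={n:cam(n) for n in("top","scene")}
Z={"feeder":0,"bore_mouth":125,"gauge_mouth":172,"tool_bar":156,"stand":0,"reject_box":0,"foot_a":0,"sander":0,"filler_jar":0,"knife":0,"tape_roll":0,"sanding_block":0,"nut_top":41}
for n,im in ims.items():
    print(n,im["xyz"],Rm(im).round(3).tolist(),im["fx"])
    save(im,n+"0.png",s=1.5)
    for q,z in Z.items():
        for d in nets.pinpoint(n,q)[:7]:
            if d["score"]>.25: print(n,q,round(d["score"],2),np.round(d["location"]),ray(im,d["location"],z).round())
E
```

```text
{'clock': 0.0, 'joints': array([ 1.52461706e+00,  3.85559334e-01,  6.65131421e-03, -5.08291953e-04,
       -1.19398515e+00, -2.58605029e-01]), 'joint_vel': array([-0.00226671, -0.00114026, -0.00124048, -0.00067531,  0.00015406,
       -0.00109583]), 'joint_efforts': array([ 1.05952201e-04, -3.92287123e+01,  1.88399506e+01,  4.18619201e+00,
       -4.74025263e-03, -1.14855283e-06]), 'position': array([187.35390422, 595.65045232, 225.9285019 ]), 'ee_rot': array([ 9.88395962e-01, -1.51895578e-01, -1.23739730e-04,  1.06755658e-03]), 'contact_force': array([ 0.00296517,  1.0565011 , -0.42356785]), 'wrist_torque': array([ 0.01931815, -0.00097515,  0.02029556]), 'grasp_force': 0.0, 'gripper_width': 85.89476604060883}
top [ 167.86769817    5.05875515 1727.77223513] [[0.024, -0.98, 0.195], [-1.0, -0.022, 0.014], [-0.009, -0.196, -0.981]] 465.57557501517937
top feeder 0.73 [160. 270.] [638. -19.   0.]
top gauge_mouth 0.96 [145. 250.] [641.  50. 172.]
top tool_bar 0.71 [184. 346.] [ 513. -285.  156.]
top stand 0.6 [190. 337.] [ 527. -278.    0.]
top reject_box 0.72 [215. 280.] [424. -64.   0.]

[... 1376 characters left out ...]
54.   0.]
scene foot_a 0.74 [218. 344.] [522. 296.   0.]
scene foot_a 0.74 [191. 284.] [343. 146.   0.]
scene foot_a 0.62 [181. 329.] [309. 317.   0.]
scene foot_a 0.59 [210. 304.] [463. 186.   0.]
scene foot_a 0.49 [201. 359.] [443. 377.   0.]
scene sander 0.61 [285. 123.] [ 697. -346.    0.]
scene filler_jar 0.72 [206. 330.] [453. 275.   0.]
scene filler_jar 0.66 [254. 354.] [679. 271.  -0.]
scene filler_jar 0.55 [209. 304.] [456. 187.   0.]
scene knife 0.81 [227.  90.] [ 446. -476.    0.]
scene knife 0.42 [205. 169.] [ 365. -241.    0.]
scene tape_roll 0.83 [216. 416.] [547. 526.   0.]
scene sanding_block 0.56 [210. 168.] [ 392. -244.    0.]
scene nut_top 0.45 [217. 344.] [564. 276.  41.]
```

View pics/top0.png

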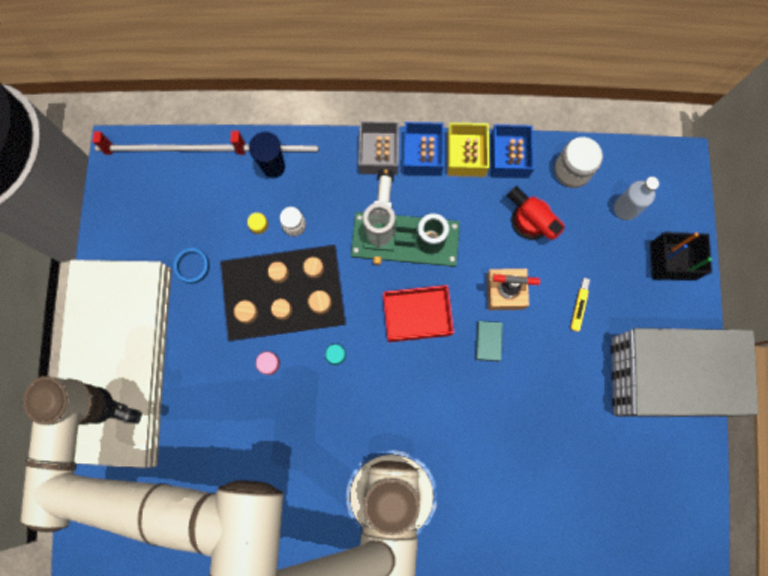

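View pics/scene0.png

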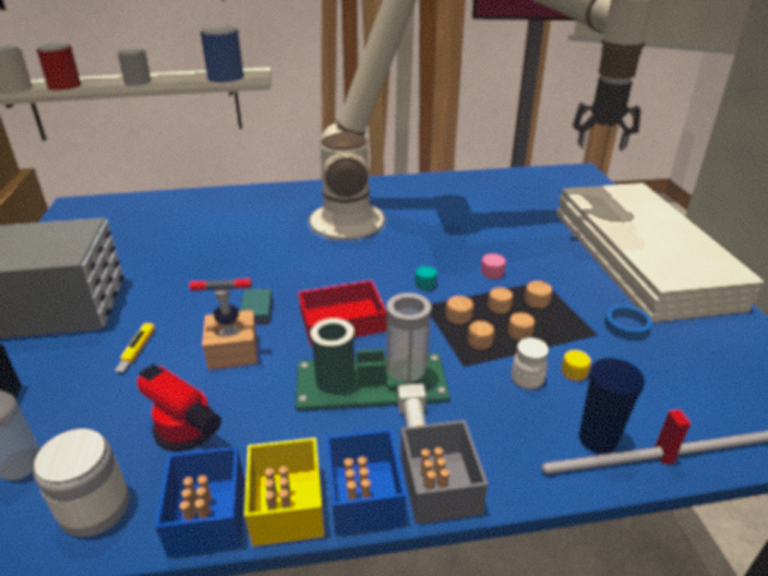

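The top view shows five beech feet on the mat, with the tool in its stand at about (341,188) px. The feeder's tube is at (252,147), the boss at (289,155), and the box at (279,208). I'm going over the tool for a wrist view first.

>>> apply_moves(
  rows=[
    {"hand":1,"delta_pos":[350,305,-103],"yaw":0},
    {"hand":1,"delta_pos":[350,305,-103],"yaw":0},
    {"hand":1,"delta_pos":[350,305,-103],"yaw":0},
    {"hand":1,"delta_pos":[350,305,-103],"yaw":0},
    {"hand":1,"delta_pos":[350,305,-103],"yaw":0},
    {"hand":1,"delta_pos":[350,305,-103],"yaw":0},
    {"hand":1,"delta_pos":[350,305,-103],"yaw":0},
    {"hand":1,"delta_pos":[350,305,-103],"yaw":0},
    {"hand":1,"delta_pos":[350,305,-103],"yaw":0},
    {"hand":1,"delta_pos":[350,305,-103],"yaw":0},
    {"hand":1,"delta_pos":[350,305,-103],"yaw":0},
    {"hand":1,"delta_pos":[350,305,-103],"yaw":0},
  ],
)

```text
clock: 2.4
position: [431.5, 197.0, 331.8]
ee_rot: [0.988, -0.153, 0.001, -0.001]
contact_force: [-0.2, 0.6, -0.2]
gripper_width: 85.4
grasp_force: 0.0
```

>>> apply_moves(
  rows=[
    {"hand":1,"delta_pos":[215,434,0],"yaw":1.265},
    {"hand":1,"delta_pos":[215,434,0],"yaw":1.265},
    {"hand":1,"delta_pos":[215,434,0],"yaw":1.265},
    {"hand":1,"delta_pos":[215,434,0],"yaw":1.265},
    {"hand":1,"delta_pos":[215,434,0],"yaw":1.265},
    {"hand":1,"delta_pos":[215,434,0],"yaw":1.265},
    {"hand":1,"delta_pos":[215,434,0],"yaw":1.265},
    {"hand":1,"delta_pos":[215,434,0],"yaw":1.265},
    {"hand":1,"delta_pos":[215,434,0],"yaw":1.265},
    {"hand":1,"delta_pos":[215,434,0],"yaw":1.265},
    {"hand":1,"delta_pos":[215,434,0],"yaw":1.265},
    {"hand":1,"delta_pos":[215,434,0],"yaw":1.265},
  ],
)

```text
clock: 3.4
position: [504.6, -281.8, 329.6]
ee_rot: [-0.706, 0.708, -0.0, -0.0]
contact_force: [1.2, 1.0, 0.4]
gripper_width: 85.6
grasp_force: 0.0
```

```bash
cat >> h.py <<'E'
def pose():
    s=read_state(); m=R.from_quat(s["ee_rot"]).as_matrix()
    return s,m,np.array(s["position"])
def go(P,th=None):
    "local delta + yaw to bring TCP to world P, tool x axis at angle th"
    s,m,p=pose(); d=m.T@(np.array(P,float)-p)
    a=np.arctan2(m[1,0],m[0,0]); y=0 if th is None else -((th-a+np.pi)%(2*np.pi)-np.pi)
    print("TCP",p.round(1),"th",a.round(3),"q6",s["joints"][5].round(2),"-> delta",d.round(1),"yaw",round(y,3),"t",round(s["clock"],1))
def look(n,Z,thr=.3,k=6):
    im=cam(n)
    for q,z in Z.items():
        for d in nets.pinpoint(n,q)[:k]:
            if d["score"]>thr: print(n,q,round(d["score"],2),np.round(d["location"]),ray(im,d["location"],z).round(1))
    return im
E
python3 - <<'E'
from h import *
go([505,-279,300])
im=look("wrist",{"tool_bar":156,"stand":0,"socket_tool":6}); save(im,"w1.png",s=1.2)
print(im["xyz"],Rm(im).round(3).tolist())
E
```

```text
TCP [ 504.6 -281.8  329.6] th -1.573 q6 0.23 -> delta [-2.8 -0.4 29.6] yaw 0 t 3.4
wrist tool_bar 0.83 [171. 254.] [ 511.1 -275.9  156. ]
wrist stand 0.58 [138. 260.] [ 505.1 -282.1    0. ]
wrist socket_tool 0.64 [142. 260.] [ 506.4 -277.2    6. ]
[ 504.84177044 -363.8795166   477.14822883] [[-1.0, 0.002, 0.0], [0.002, 0.948, 0.317], [0.0, 0.317, -0.948]]
```

View pics/w1.png

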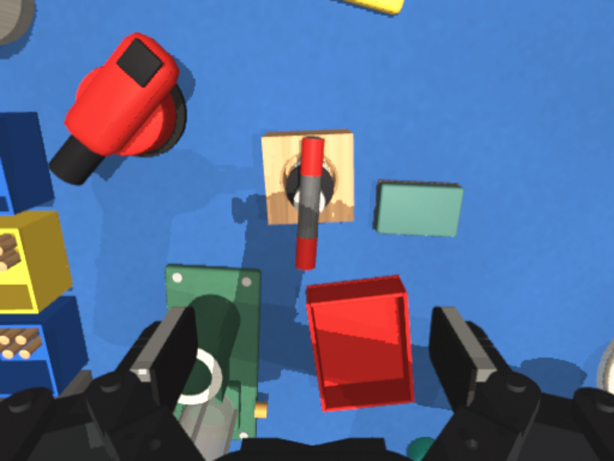

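The bar shows at (261,121) to (255,215) px, in the middle of the stand, with the box below it. I'll fit the bar's axis from its red ends.

Run:
```python
from h import *
s,m,p=pose(); print(s["joints"].round(3))
im=cam("wrist"); hsv=cv2.cvtColor(im["pixels"],cv2.COLOR_RGB2HSV)
red=(((hsv[...,0]<8)|(hsv[...,0]>172))&(hsv[...,1]>150)&(hsv[...,2]>90)).astype(np.uint8)
n,l,st,c=cv2.connectedComponentsWithStats(red)
e=[]
for i in range(1,n):
    if st[i,4]>60:
        w=ray(im,c[i][::-1],164); print(st[i],c[i].round(1),w.round(1))
        if 100<c[i][1]<230 and 240<c[i][0]<280: e.append(w)
# stand top: wood
wd=((hsv[...,0]>8)&(hsv[...,0]<25)&(hsv[...,1]>60)&(hsv[...,2]>120)).astype(np.uint8)
n,l,st,c=cv2.connectedComponentsWithStats(wd)
for i in range(1,n):
    if st[i,4]>200: 
        x,y,w,h,a=st[i]; print("wood",st[i],[ray(im,q,60).round(1)[:2] for q in((y,x),(y,x+w),(y+h,x),(y+h,x+w))])
e=np.array(e)
if len(e)==2: print("centre",e.mean(0),"axis",np.arctan2(*(e[1]-e[0])[[1,0]]), np.linalg.norm(e[1]-e[0]))
```

```text
[-0.224  0.249  0.067 -0.    -1.389  0.224]
[  53   24   96  103 6012] [102.9  85. ] [ 643.5 -353.8  164. ]
[250 112  20  32 570] [259.5 127.3] [ 505.7 -316.9  164. ]
[246 195  18  27 417] [254.1 208. ] [ 511.2 -237.3  164. ]
[ 255  228   90  113 8564] [300.3 283.6] [ 462.1 -150.1  164. ]
wood [ 218  106   77   79 2865] [array([ 555.7, -327.4]), array([ 463.4, -327.4]), array([ 559.7, -228.1]), array([ 460.2, -228. ])]
wood [   0  173   59   84 2617] [array([ 835.5, -244.2]), array([ 761.2, -244.3]), array([ 864.7, -123.9]), array([ 783.9, -123.6])]
wood [  0 192  16  32 337] [array([ 841.7, -218.8]), array([ 821.2, -218.7]), array([ 852.7, -173.6]), array([ 831.5, -173.6])]
wood [  0 236  26  19 449] [array([ 856.9, -155.9]), array([ 822.2, -155.8]), array([ 863.9, -127. ]), array([ 828.5, -126.9])]
wood [  0 272  30  24 376] [array([ 870.4, -100.1]), array([828.8, -99.9]), array([879.9, -60.6]), array([837.2, -60.3])]
centre [ 508.45168422 -277.10007768  164.        ] axis 1.5026792781552378 79.75301396171737
```

>>> apply_moves(
  rows=[
    {"hand":1,"delta_pos":[-4.8,-3.8,100],"yaw":0.065},
    {"hand":1,"delta_pos":[-4.8,-3.8,100],"yaw":0.065},
    {"hand":1,"delta_pos":[-4.8,-3.8,100],"yaw":0.065},
    {"hand":1,"delta_pos":[-4.8,-3.8,130],"yaw":0.065},
    {"hand":1,"delta_pos":[-4.8,-3.8,150],"yaw":0.065},
    {"hand":1,"delta_pos":[-4.8,-3.8,167],"yaw":0.065},
    {"hand":1,"delta_pos":[-4.8,-3.8,167],"yaw":0.065},
  ],
)

```text
clock: 4.23
position: [506.4, -271.2, 159.7]
ee_rot: [-0.685, 0.729, 0.003, -0.001]
contact_force: [-0.0, -0.5, 0.1]
gripper_width: 85.3
grasp_force: 0.0
```

>>> apply_moves(
  rows=[
    {"hand":-1,"delta_pos":[0,0,0],"yaw":0},
    {"hand":-1,"delta_pos":[0,0,0],"yaw":0},
    {"hand":-1,"delta_pos":[0,0,0],"yaw":0},
    {"hand":-1,"delta_pos":[0,0,0],"yaw":0},
    {"hand":-1,"delta_pos":[0,0,0],"yaw":0},
    {"hand":-1,"delta_pos":[0,0,0],"yaw":0},
    {"hand":-1,"delta_pos":[0,0,0],"yaw":0},
    {"hand":-1,"delta_pos":[0,0,0],"yaw":0},
    {"hand":-1,"delta_pos":[0,0,0],"yaw":0},
    {"hand":-1,"delta_pos":[0,0,0],"yaw":0},
  ],
)

```text
clock: 5.07
position: [508.5, -273.6, 163.0]
ee_rot: [-0.684, 0.729, 0.0, -0.0]
contact_force: [-0.4, 0.2, -0.7]
gripper_width: -0.0
grasp_force: 0.0
```

Run:
```python
from h import *
go([508,-277,350])
im=look("wrist",{"tool_bar":156,"stand":0,"bore_mouth":125}); save(im,"w2.png",s=1.2)
```

```text
TCP [ 508.5 -273.6  163. ] th -1.635 q6 0.15 -> delta [   3.4    0.3 -187. ] yaw 0 t 5.1
wrist tool_bar 0.84 [243. 257.] [ 510.6 -275.9  156. ]
```

View pics/w2.png

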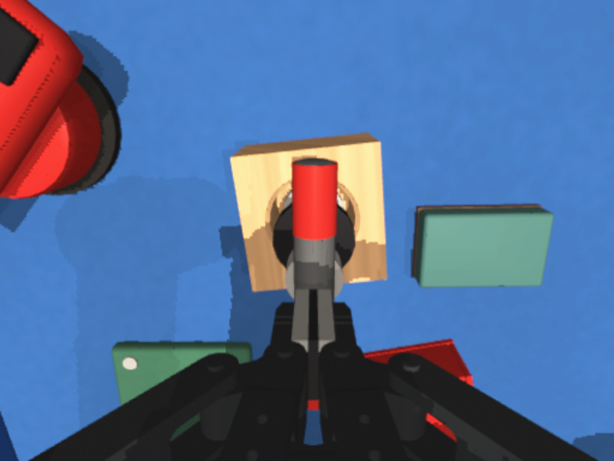

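Run:
```python
from h import *
s,m,p=pose(); print(p,s["gripper_width"],s["grasp_force"])
im=cam("wrist")
for d in(0,6,25): print(d,proj(im,p+[0,0,-d]).round())
for z in(156,164,130,100): print(z,proj(im,[508.4,-277,z]).round(),proj(im,[512.2,-222,z]).round(),proj(im,[504.6,-332,z]).round())
save(im,"w3.png",(120,384,190,340),3)
sc=look("scene",{"tool_bar":156}); save(sc,"s3.png",(120,260,80,280),3)
```

```text
[ 508.50380203 -273.53932385  162.97149809] 0.04560965269750601 0.0
0 [[253. 261.]]
6 [[247. 261.]]
25 [[231. 261.]]
156 [[240. 261.]] [[330. 261.]] [[131. 262.]]
164 [[248. 261.]] [[340. 261.]] [[134. 262.]]
130 [[220. 261.]] [[300. 261.]] [[124. 262.]]
100 [[202. 261.]] [[274. 261.]] [[117. 262.]]
scene tool_bar 0.57 [189. 147.] [ 502.5 -276.2  156. ]
```

View pics/s3.png

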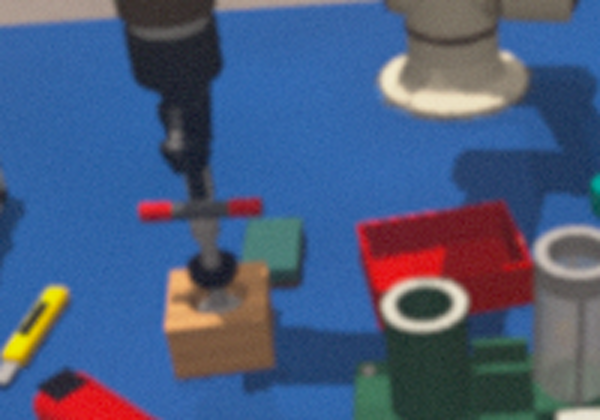

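View pics/w3.png

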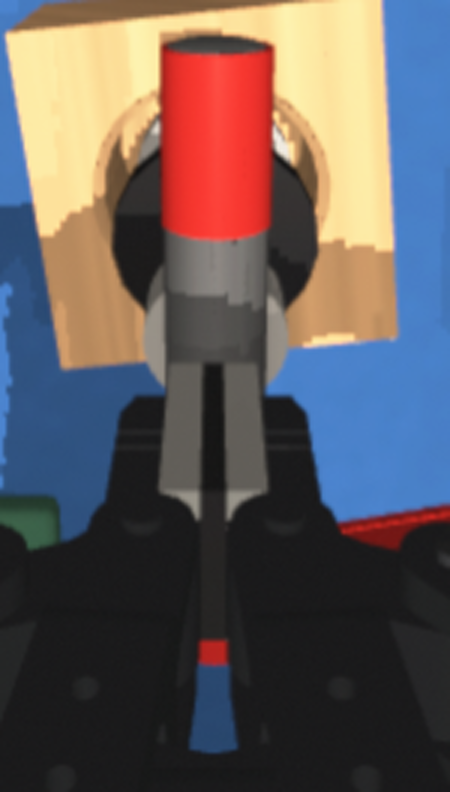

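>>> apply_moves(
  rows=[
    {"hand":1,"delta_pos":[0,0,0],"yaw":0},
    {"hand":1,"delta_pos":[0,0,0],"yaw":0},
    {"hand":1,"delta_pos":[0,0,0],"yaw":0},
    {"hand":1,"delta_pos":[0,0,0],"yaw":0},
    {"hand":1,"delta_pos":[0,0,0],"yaw":0},
    {"hand":1,"delta_pos":[0,0,0],"yaw":0},
    {"hand":1,"delta_pos":[0,0,0],"yaw":0},
    {"hand":1,"delta_pos":[0,0,0],"yaw":0},
  ],
)

```text
clock: 6.08
position: [508.5, -273.5, 163.0]
ee_rot: [-0.684, 0.729, -0.0, -0.0]
contact_force: [-0.2, 0.2, 0.2]
gripper_width: 85.5
grasp_force: 0.0
```

>>> apply_moves(
  rows=[
    {"hand":-0.2,"delta_pos":[0,0,0],"yaw":0},
    {"hand":-0.2,"delta_pos":[0,0,0],"yaw":0},
    {"hand":-0.2,"delta_pos":[0,0,0],"yaw":0},
    {"hand":-0.2,"delta_pos":[0,0,0],"yaw":0},
  ],
)

```text
clock: 6.42
position: [508.5, -273.5, 163.0]
ee_rot: [-0.684, 0.729, -0.0, -0.0]
contact_force: [0.1, -0.5, 1.0]
gripper_width: 38.5
grasp_force: 0.0
```

Run:
```python
from h import *
im=cam("wrist"); save(im,"w4.png",(120,384,150,380),2.2)
```

```text
(no output)
```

View pics/w4.png

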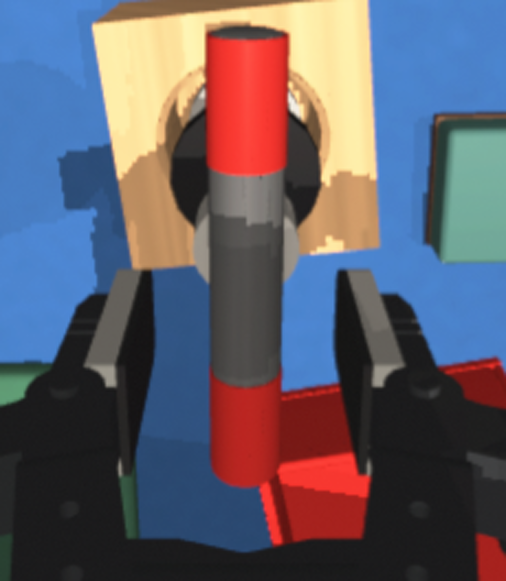

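The pads' near corners at rows about 243 put the tips at about the bar's top, higher than nominal. I'm lowering 18 mm and closing.

>>> apply_moves(
  rows=[
    {"hand":0.2,"delta_pos":[0,0,6],"yaw":0},
    {"hand":0.2,"delta_pos":[0,0,12],"yaw":0},
    {"hand":0.2,"delta_pos":[0,0,18],"yaw":0},
    {"hand":0.2,"delta_pos":[0,0,18],"yaw":0},
    {"hand":-1,"delta_pos":[0,0,18],"yaw":0},
    {"hand":-1,"delta_pos":[0,0,18],"yaw":0},
    {"hand":-1,"delta_pos":[0,0,18],"yaw":0},
    {"hand":-1,"delta_pos":[0,0,18],"yaw":0},
    {"hand":-1,"delta_pos":[0,0,18],"yaw":0},
    {"hand":-1,"delta_pos":[0,0,18],"yaw":0},
    {"hand":-1,"delta_pos":[0,0,18],"yaw":0},
    {"hand":-1,"delta_pos":[0,0,18],"yaw":0},
  ],
)

```text
clock: 7.47
position: [508.7, -273.6, 145.4]
ee_rot: [-0.684, 0.729, -0.0, 0.0]
contact_force: [-0.0, 0.1, 2.8]
gripper_width: 14.4
grasp_force: 61.2
```

Run:
```python
from h import *
go([508,-277,350])
s=read_state(); print(s["grasp_force"],s["gripper_width"])
im=cam("wrist"); save(im,"w5.png",(120,384,150,380),2.2)
```

```text
TCP [ 508.7 -273.6  145.4] th -1.635 q6 0.15 -> delta [   3.5    0.3 -204.6] yaw 0 t 7.5
61.23875856399536 14.355175536347273
```

View pics/w5.png

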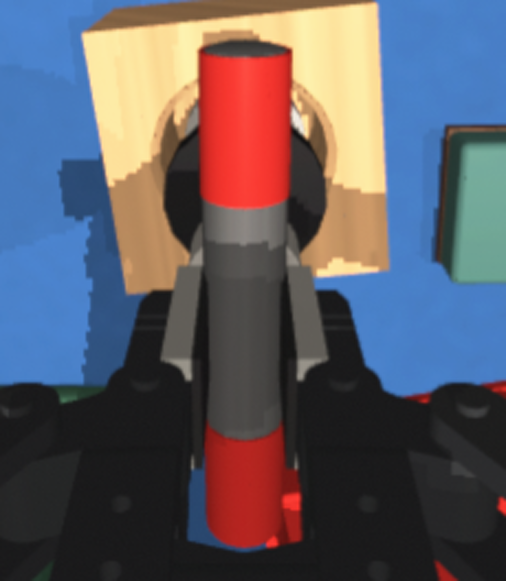

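Run:
```python
from h import *
from scipy.optimize import fsolve
s,m,p=pose(); im=cam("wrist"); print(im["fx"])
for w,gap,row in((14.4,(288-205)/2.2,120+266/2.2),):
    f=lambda v:[proj(im,[p+m@[v[0],w/2,v[1]],p+m@[v[0],-w/2,v[1]]])[:,0].mean()-row, abs(np.diff(proj(im,[p+m@[v[0],w/2,v[1]],p+m@[v[0],-w/2,v[1]]])[:,1])[0])-gap]
    print(fsolve(f,[10,20]))
for x in(11,-11):
  for z in(25,12,0,-5): print(x,z,proj(im,p+m@[x,7,z]).round(1))
```

```text
338.5540846853125
[ 22.62477573 -31.15006237]
11 25 [[212.9 274.1]]
11 12 [[222.6 275.1]]
11 0 [[232.8 276.1]]
11 -5 [[237.5 276.5]]
-11 25 [[248.7 273.6]]
-11 12 [[260.4 274.5]]
-11 0 [[272.8 275.4]]
-11 -5 [[278.4 275.9]]
```

>>> apply_moves(
  rows=[
    {"hand":-1,"delta_pos":[0,0,-8],"yaw":0},
    {"hand":-1,"delta_pos":[0,0,-20],"yaw":0},
    {"hand":-1,"delta_pos":[0,0,-40],"yaw":0},
    {"hand":-1,"delta_pos":[0,0,-65],"yaw":0},
    {"hand":-1,"delta_pos":[0,0,-90],"yaw":0},
    {"hand":-1,"delta_pos":[0,0,-115],"yaw":0},
    {"hand":-1,"delta_pos":[0,0,-140],"yaw":0},
    {"hand":-1,"delta_pos":[0,0,-165],"yaw":0},
    {"hand":-1,"delta_pos":[0,0,-185],"yaw":0},
    {"hand":-1,"delta_pos":[0,0,-190],"yaw":0},
    {"hand":-1,"delta_pos":[0,0,-190],"yaw":0},
  ],
)

```text
clock: 8.48
position: [508.7, -273.3, 335.7]
ee_rot: [-0.684, 0.729, -0.001, 0.001]
contact_force: [0.0, -0.2, -4.1]
gripper_width: 14.4
grasp_force: 60.5
```

>>> apply_moves(
  rows=[
    {"hand":-1,"delta_pos":[-20,-20,0],"yaw":-0.12},
    {"hand":-1,"delta_pos":[-40,-40,0],"yaw":-0.24},
    {"hand":-1,"delta_pos":[-60,-64,0],"yaw":-0.36},
    {"hand":-1,"delta_pos":[-79,-86,0],"yaw":-0.48},
    {"hand":-1,"delta_pos":[-79,-86,0],"yaw":-0.6},
    {"hand":-1,"delta_pos":[-79,-86,0],"yaw":-0.72},
    {"hand":-1,"delta_pos":[-79,-86,0],"yaw":-0.84},
    {"hand":-1,"delta_pos":[-79,-86,0],"yaw":-0.96},
    {"hand":-1,"delta_pos":[-79,-86,0],"yaw":-1.08},
    {"hand":-1,"delta_pos":[-79,-86,0],"yaw":-1.2},
    {"hand":-1,"delta_pos":[-79,-86,0],"yaw":-1.32},
    {"hand":-1,"delta_pos":[-79,-86,0],"yaw":-1.4},
  ],
)

```text
clock: 9.48
position: [598.4, -199.6, 331.4]
ee_rot: [0.993, -0.115, -0.003, -0.001]
contact_force: [-0.1, 0.4, -3.8]
gripper_width: 14.4
grasp_force: 60.5
```

>>> apply_moves(
  rows=[
    {"hand":-1,"delta_pos":[0,0,0],"yaw":-0.12},
    {"hand":-1,"delta_pos":[0,0,0],"yaw":-0.24},
    {"hand":-1,"delta_pos":[0,0,0],"yaw":-0.36},
    {"hand":-1,"delta_pos":[0,0,0],"yaw":-0.48},
    {"hand":-1,"delta_pos":[0,0,0],"yaw":-0.6},
    {"hand":-1,"delta_pos":[0,0,0],"yaw":-0.72},
    {"hand":-1,"delta_pos":[0,0,0],"yaw":-0.84},
    {"hand":-1,"delta_pos":[0,0,0],"yaw":-0.96},
    {"hand":-1,"delta_pos":[0,0,0],"yaw":-1.08},
    {"hand":-1,"delta_pos":[0,0,0],"yaw":-1.2},
    {"hand":-1,"delta_pos":[0,0,0],"yaw":-1.32},
    {"hand":-1,"delta_pos":[0,0,0],"yaw":-1.38},
  ],
)

```text
clock: 10.48
position: [598.4, -199.6, 331.4]
ee_rot: [0.839, 0.544, -0.002, -0.002]
contact_force: [-0.3, 0.9, -3.2]
gripper_width: 14.3
grasp_force: 60.5
```

Run:
```python
from h import *
go([640,-85,330]); s=read_state(); print(s["grasp_force"],s["gripper_width"],s["contact_force"],s["joints"].round(2))
im=look("wrist",{"bore_mouth":125,"feeder":0,"gauge_mouth":172,"reject_box":0,"nut_top":41}); save(im,"w6.png",s=1.4)
```

```text
TCP [ 598.4 -199.6  331.4] th 1.15 q6 2.79 -> delta [121.6  -8.8   1.4] yaw 0 t 10.5
60.529675763100386 14.336079304668317 [-0.28481169  0.93949813 -3.24154921] [-0.07  0.35  0.21 -0.   -1.44  2.79]
wrist bore_mouth 0.58 [ 33. 246.] [634.2 -83.5 125. ]
wrist bore_mouth 0.37 [215. 140.] [ 445.9 -205.5  125. ]
wrist feeder 0.4 [ 47. 251.] [633.8 -86.4  -0. ]
wrist gauge_mouth 0.67 [215. 142.] [ 471.8 -195.5  172. ]
wrist reject_box 0.8 [ 88. 112.] [440.2 -56.2   0. ]
wrist nut_top 0.77 [ 49. 252.] [633.2 -92.4  41. ]
```

View pics/w6.png

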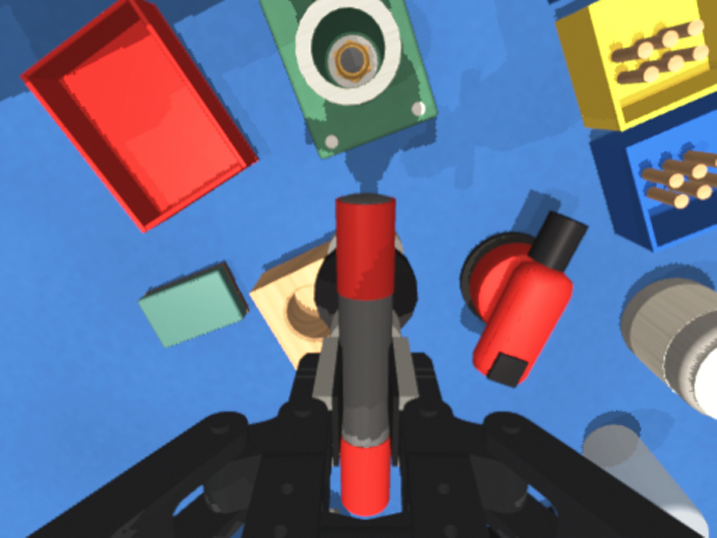

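The boss's white ring is centred near (248,35) px with the nut visible in it. The tool is held between the pads and looks straight. I'm fitting the ring and the bar's offset.

Run:
```python
from h import *
from scipy.optimize import least_squares
s,m,p=pose(); im=cam("wrist"); hsv=cv2.cvtColor(im["pixels"],cv2.COLOR_RGB2HSV)
w=((hsv[...,1]<60)&(hsv[...,2]>150)).astype(np.uint8); w[90:]=0; w[:,:200]=0; w[:,300:]=0
n,l,st,c=cv2.connectedComponentsWithStats(w); i=1+np.argmax(st[1:,4]); print(st[i])
cs,_=cv2.findContours((l==i).astype(np.uint8),cv2.RETR_CCOMP,cv2.CHAIN_APPROX_NONE)
def circ(pts,z):
    W=np.array([ray(im,q[::-1],z)[:2] for q in pts]); 
    f=least_squares(lambda v:np.hypot(*(W-v[:2]).T)-v[2],[640,-85,30],loss="soft_l1"); return f.x.round(2),round(np.abs(f.fun).mean(),2)
for q in sorted(cs,key=len)[-2:]:
    q=q[:,0].astype(float); q=q[q[:,1]>2]; print(len(q),circ(q,125))
t=[]
for rc in((198,366),(297,366),(442,365),(515,365)):
    L=m.T@(ray(im,(rc[0]/1.4,rc[1]/1.4),p[2]+18.6)-p); t.append(L.round(1))
print(t)
# box
r=(((hsv[...,0]<8)|(hsv[...,0]>172))&(hsv[...,1]>150)).astype(np.uint8); r[170:]=0;r[:,190:]=0
n,l,st,c=cv2.connectedComponentsWithStats(r); i=1+np.argmax(st[1:,4]); cc,_=cv2.findContours((l==i).astype(np.uint8),0,2)
W=np.array([ray(im,q[0][::-1],50)[:2] for q in cc[0]],np.float32); print("box",cv2.minAreaRect(W))
```

```text
[ 209    0   75   76 2728]
216 (array([635.59, -84.99,  24.67]), np.float64(3.82))
174 (array([635.57, -85.69,  35.78]), np.float64(0.25))
[array([ 57.9,   0.8, -18.6]), array([ 28.7,   0.9, -18.6]), array([-22.4,   0.6, -18.6]), array([-52.8,   0.6, -18.6])]
box ((450.6567687988281, -54.95164489746094), (131.1955108642578, 159.97921752929688), 7.426569938659668)
```

>>> apply_moves(
  rows=[
    {"hand":-1,"delta_pos":[30,-3,0],"yaw":0},
    {"hand":-1,"delta_pos":[60,-7,0],"yaw":0},
    {"hand":-1,"delta_pos":[90,-10,0],"yaw":0},
    {"hand":-1,"delta_pos":[116,-13,15],"yaw":0},
    {"hand":-1,"delta_pos":[116,-13,30],"yaw":0},
    {"hand":-1,"delta_pos":[116,-13,45],"yaw":0},
    {"hand":-1,"delta_pos":[116,-13,45],"yaw":0},
    {"hand":-1,"delta_pos":[116,-13,45],"yaw":0},
  ],
)

```text
clock: 11.5
position: [635.1, -89.2, 289.2]
ee_rot: [0.841, 0.542, -0.001, -0.0]
contact_force: [0.5, -0.7, -3.4]
gripper_width: 14.7
grasp_force: 60.5
```

Run:
```python
from h import *
go([634,-88,200],1.15)
im=cam("wrist"); s,m,p=pose()
save(im,"w7.png",(60,330,120,400),2)
```

```text
TCP [635.1 -89.2 289.2] th 1.145 q6 2.6 -> delta [ 0.8 -1.3 89.2] yaw -0.005 t 11.5
```

View pics/w7.png

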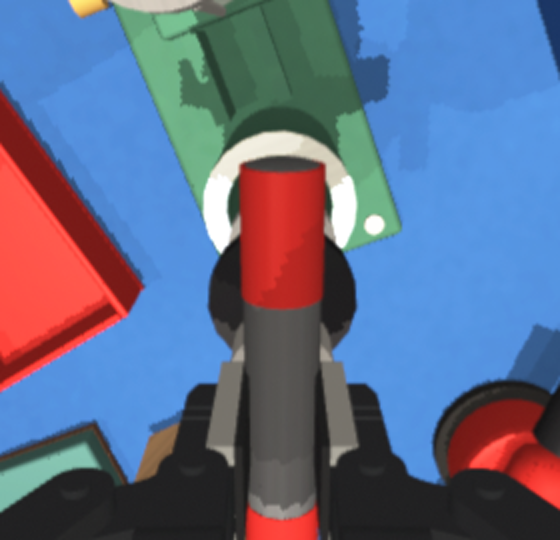

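The tool hangs right over the boss ring, so I'm descending into the bore.

>>> apply_moves(
  rows=[
    {"hand":-1,"delta_pos":[0.8,-1.3,5],"yaw":0},
    {"hand":-1,"delta_pos":[0.8,-1.3,12],"yaw":0},
    {"hand":-1,"delta_pos":[0.8,-1.3,20],"yaw":0},
    {"hand":-1,"delta_pos":[0.8,-1.3,28],"yaw":0},
    {"hand":-1,"delta_pos":[0.8,-1.3,36],"yaw":0},
    {"hand":-1,"delta_pos":[0.8,-1.3,43],"yaw":0},
    {"hand":-1,"delta_pos":[0.8,-1.3,50],"yaw":0},
    {"hand":-1,"delta_pos":[0.8,-1.3,50],"yaw":0},
  ],
)

```text
clock: 12.22
position: [633.6, -87.8, 237.6]
ee_rot: [0.841, 0.542, -0.002, -0.001]
contact_force: [-0.7, 0.3, -4.8]
gripper_width: 14.5
grasp_force: 60.5
```

>>> apply_moves(
  rows=[
    {"hand":-1,"delta_pos":[0,0,6],"yaw":0},
    {"hand":-1,"delta_pos":[0,0,12],"yaw":0},
    {"hand":-1,"delta_pos":[0,0,18],"yaw":0},
    {"hand":-1,"delta_pos":[0,0,24],"yaw":0},
    {"hand":-1,"delta_pos":[0,0,30],"yaw":0},
    {"hand":-1,"delta_pos":[0,0,36],"yaw":0},
    {"hand":-1,"delta_pos":[0,0,40],"yaw":0},
    {"hand":-1,"delta_pos":[0,0,44],"yaw":0},
    {"hand":-1,"delta_pos":[0,0,48],"yaw":0},
    {"hand":-1,"delta_pos":[0,0,48],"yaw":0},
  ],
)

```text
clock: 13.05
position: [634.1, -87.8, 190.9]
ee_rot: [0.841, 0.542, -0.001, -0.001]
contact_force: [-0.4, 0.6, -4.6]
gripper_width: 14.6
grasp_force: 60.5
```

>>> apply_moves(
  rows=[
    {"hand":-1,"delta_pos":[0,0,4],"yaw":0},
    {"hand":-1,"delta_pos":[0,0,8],"yaw":0},
    {"hand":-1,"delta_pos":[0,0,11],"yaw":0},
    {"hand":-1,"delta_pos":[0,0,14],"yaw":0},
    {"hand":-1,"delta_pos":[0,0,14],"yaw":0},
  ],
)

```text
clock: 13.47
position: [634.1, -87.9, 177.1]
ee_rot: [0.841, 0.542, -0.001, -0.0]
contact_force: [0.0, 0.5, -4.2]
gripper_width: 14.2
grasp_force: 60.5
```

>>> apply_moves(
  rows=[
    {"hand":-1,"delta_pos":[0,0,2],"yaw":0},
    {"hand":-1,"delta_pos":[0,0,4],"yaw":0},
    {"hand":-1,"delta_pos":[0,0,4],"yaw":0},
  ],
)

```text
clock: 13.72
position: [634.9, -88.0, 174.4]
ee_rot: [0.84, 0.542, 0.0, 0.0]
contact_force: [0.0, 0.1, -2.6]
gripper_width: 14.5
grasp_force: 60.7
```

>>> apply_moves(
  rows=[
    {"hand":-1,"delta_pos":[0,0,1],"yaw":0.06},
    {"hand":-1,"delta_pos":[0,0,2],"yaw":0.12},
    {"hand":-1,"delta_pos":[0,0,3],"yaw":0.18},
    {"hand":-1,"delta_pos":[0,0,4],"yaw":0.24},
    {"hand":-1,"delta_pos":[0,0,5],"yaw":0.3},
    {"hand":-1,"delta_pos":[0,0,6],"yaw":0.36},
    {"hand":-1,"delta_pos":[0,0,6],"yaw":0.36},
  ],
)

```text
clock: 14.3
position: [634.4, -87.9, 167.8]
ee_rot: [0.924, 0.382, -0.0, -0.0]
contact_force: [-0.5, 0.3, -4.4]
gripper_width: 14.3
grasp_force: 60.5
```

Run:
```python
from h import *
go([634,-88,162.4]); s=read_state(); print(s["wrist_torque"],s["contact_force"],s["gripper_width"])
```

```text
TCP [634.4 -87.9 167.8] th 0.784 q6 2.24 -> delta [-0.4 -0.2  5.4] yaw 0 t 14.3
[-0.01842635  0.00201107 -0.07257397] [-0.52471398  0.28654449 -4.35568462] 14.295923364784342
```

It dropped onto the nut. I'm seating it, then turning clockwise and compensating for the 3 mm grip offset.

>>> apply_moves(
  rows=[
    {"hand":-1,"delta_pos":[-0.4,-1.2,2],"yaw":0},
    {"hand":-1,"delta_pos":[-0.4,-1.2,4.5],"yaw":0},
    {"hand":-1,"delta_pos":[-0.4,-1.2,4.5],"yaw":0},
  ],
)

```text
clock: 14.55
position: [633.0, -87.2, 162.8]
ee_rot: [0.924, 0.383, -0.001, -0.0]
contact_force: [1.0, 0.0, -4.8]
gripper_width: 14.6
grasp_force: 60.5
```

>>> apply_moves(
  rows=[
    {"hand":-1,"delta_pos":[0,-0.3,0],"yaw":0.12},
    {"hand":-1,"delta_pos":[0.1,-0.7,0],"yaw":0.24},
    {"hand":-1,"delta_pos":[0.2,-1,0],"yaw":0.36},
    {"hand":-1,"delta_pos":[0.3,-1.3,0],"yaw":0.48},
    {"hand":-1,"delta_pos":[0.5,-1.6,0],"yaw":0.6},
    {"hand":-1,"delta_pos":[0.7,-1.9,0],"yaw":0.72},
    {"hand":-1,"delta_pos":[1,-2.2,0],"yaw":0.84},
    {"hand":-1,"delta_pos":[1.2,-2.4,0],"yaw":0.96},
    {"hand":-1,"delta_pos":[1.5,-2.6,0],"yaw":1.08},
    {"hand":-1,"delta_pos":[1.8,-2.7,0],"yaw":1.2},
    {"hand":-1,"delta_pos":[2.2,-2.8,0],"yaw":1.32},
    {"hand":-1,"delta_pos":[2.4,-2.9,0],"yaw":1.4},
  ],
)

```text
clock: 15.55
position: [633.2, -83.6, 163.3]
ee_rot: [0.953, -0.304, -0.0, 0.0]
contact_force: [0.5, 0.1, -4.3]
gripper_width: 14.4
grasp_force: 60.4
```

```bash
cat > t.py <<'E'
from h import *
s,m,p=pose(); C=np.array([635.6,-85.5]); go([*(C-(m@[2.9,.4,0])[:2]),p[2]])
print("torque",s["wrist_torque"].round(3),"F",s["contact_force"].round(1),"w",s["gripper_width"].round(1))
E
python3 t.py
```

```text
TCP [633.2 -83.6 163.3] th -0.619 q6 0.83 -> delta [ 0.2 -0.2 -0. ] yaw 0 t 15.6Traceback (most recent call last):
  File "t.py", line 3, in <module>
    print("torque",s["wrist_torque"].round(3),"F",s["contact_force"].round(1),"w",s["gripper_width"].round(1))
                                                                                  ^^^^^^^^^^^^^^^^^^^^^^^^
AttributeError: 'float' object has no attribute 'round'
```

>>> apply_moves(
  rows=[
    {"hand":-1,"delta_pos":[0,-0.3,0],"yaw":0.12},
    {"hand":-1,"delta_pos":[0.1,-0.7,0],"yaw":0.24},
    {"hand":-1,"delta_pos":[0.2,-1,0],"yaw":0.36},
    {"hand":-1,"delta_pos":[0.3,-1.3,0],"yaw":0.48},
    {"hand":-1,"delta_pos":[0.5,-1.6,0],"yaw":0.6},
    {"hand":-1,"delta_pos":[0.7,-1.9,0],"yaw":0.72},
    {"hand":-1,"delta_pos":[1,-2.2,0],"yaw":0.84},
    {"hand":-1,"delta_pos":[1.2,-2.4,0],"yaw":0.96},
    {"hand":-1,"delta_pos":[1.5,-2.6,0],"yaw":1.08},
    {"hand":-1,"delta_pos":[1.8,-2.7,0],"yaw":1.2},
    {"hand":-1,"delta_pos":[2.2,-2.8,0],"yaw":1.32},
    {"hand":-1,"delta_pos":[2.4,-2.9,0],"yaw":1.4},
  ],
)

```text
clock: 16.55
position: [636.7, -82.8, 163.3]
ee_rot: [-0.532, 0.847, -0.0, -0.0]
contact_force: [-0.6, -1.2, -4.5]
gripper_width: 14.2
grasp_force: 60.5
```

>>> apply_moves(
  rows=[
    {"hand":-1,"delta_pos":[0,-0.3,0],"yaw":0.12},
    {"hand":-1,"delta_pos":[0.1,-0.7,0],"yaw":0.24},
    {"hand":-1,"delta_pos":[0.2,-1,0],"yaw":0.36},
    {"hand":-1,"delta_pos":[0.3,-1.3,0],"yaw":0.48},
    {"hand":-1,"delta_pos":[0.5,-1.6,0],"yaw":0.6},
    {"hand":-1,"delta_pos":[0.7,-1.9,0],"yaw":0.72},
    {"hand":-1,"delta_pos":[1,-2.2,0],"yaw":0.84},
    {"hand":-1,"delta_pos":[1.2,-2.4,0],"yaw":0.96},
    {"hand":-1,"delta_pos":[1.5,-2.6,0],"yaw":1.08},
    {"hand":-1,"delta_pos":[1.8,-2.7,0],"yaw":1.2},
    {"hand":-1,"delta_pos":[2.2,-2.8,0],"yaw":1.32},
    {"hand":-1,"delta_pos":[2.4,-2.9,0],"yaw":1.4},
  ],
)

```text
clock: 17.55
position: [638.0, -86.2, 163.3]
ee_rot: [0.138, 0.99, -0.0, -0.0]
contact_force: [-0.3, -0.4, -4.5]
gripper_width: 14.5
grasp_force: 60.5
```

```bash
sed -i 's/s\["gripper_width"\].round(1)/s["gripper_width"]/' t.py; python3 t.py
```

```text
TCP [638.  -86.2 163.3] th 2.864 q6 -1.96 -> delta [-0.4 -0.4 -0. ] yaw 0 t 17.6
torque [-0.114  0.143  0.144] F [-0.3 -0.4 -4.5] w 14.469404359033447
```

>>> apply_moves(
  rows=[
    {"hand":-1,"delta_pos":[0,-0.3,0],"yaw":0.12},
    {"hand":-1,"delta_pos":[0.1,-0.7,0],"yaw":0.24},
    {"hand":-1,"delta_pos":[0.2,-1,0],"yaw":0.36},
    {"hand":-1,"delta_pos":[0.3,-1.3,0],"yaw":0.48},
    {"hand":-1,"delta_pos":[0.5,-1.6,0],"yaw":0.6},
    {"hand":-1,"delta_pos":[0.7,-1.9,0],"yaw":0.72},
    {"hand":-1,"delta_pos":[1,-2.2,0],"yaw":0.84},
    {"hand":-1,"delta_pos":[1.2,-2.4,0],"yaw":0.96},
    {"hand":-1,"delta_pos":[1.2,-2.5,0],"yaw":1.0},
    {"hand":-1,"delta_pos":[1.2,-2.5,0],"yaw":1.0},
  ],
)

```text
clock: 18.38
position: [636.2, -88.0, 163.3]
ee_rot: [0.594, 0.804, -0.0, -0.0]
contact_force: [-0.2, 0.4, -4.3]
gripper_width: 14.1
grasp_force: 60.5
```

```bash
python3 t.py
```

```text
TCP [636.2 -88.  163.3] th 1.868 q6 -2.96 -> delta [-0.3 -0.2  0. ] yaw 0 t 18.4
torque [0.095 0.183 0.066] F [-0.2  0.4 -4.3] w 14.086496689696117
```

>>> apply_moves(
  rows=[
    {"hand":1,"delta_pos":[0,0,0],"yaw":0},
    {"hand":1,"delta_pos":[0,0,0],"yaw":0},
    {"hand":1,"delta_pos":[0,0,0],"yaw":0},
    {"hand":1,"delta_pos":[0,0,0],"yaw":0},
    {"hand":1,"delta_pos":[0,0,-15],"yaw":0},
    {"hand":1,"delta_pos":[0,0,-40],"yaw":0},
    {"hand":1,"delta_pos":[2.6,0.2,-50],"yaw":0},
    {"hand":1,"delta_pos":[2.6,0.2,-50],"yaw":0},
  ],
)

```text
clock: 19.05
position: [637.8, -85.3, 217.4]
ee_rot: [0.594, 0.804, 0.002, 0.003]
contact_force: [0.4, -0.6, 0.2]
gripper_width: 85.6
grasp_force: 0.0
```

>>> apply_moves(
  rows=[
    {"hand":1,"delta_pos":[0,0,0],"yaw":-0.12},
    {"hand":1,"delta_pos":[0,0,0],"yaw":-0.24},
    {"hand":1,"delta_pos":[0,0,0],"yaw":-0.36},
    {"hand":1,"delta_pos":[0,0,0],"yaw":-0.48},
    {"hand":1,"delta_pos":[0,0,0],"yaw":-0.6},
    {"hand":1,"delta_pos":[0,0,0],"yaw":-0.72},
    {"hand":1,"delta_pos":[0,0,0],"yaw":-0.84},
    {"hand":1,"delta_pos":[0,0,0],"yaw":-0.96},
    {"hand":1,"delta_pos":[0,0,0],"yaw":-1.08},
    {"hand":1,"delta_pos":[0,0,0],"yaw":-1.2},
    {"hand":1,"delta_pos":[0,0,0],"yaw":-1.32},
    {"hand":1,"delta_pos":[0,0,0],"yaw":-1.44},
  ],
)

```text
clock: 20.05
position: [635.4, -85.3, 212.2]
ee_rot: [-0.086, 0.996, 0.0, -0.001]
contact_force: [-0.4, -0.6, 0.7]
gripper_width: 85.5
grasp_force: 0.0
```

>>> apply_moves(
  rows=[
    {"hand":1,"delta_pos":[0,0,0],"yaw":-0.12},
    {"hand":1,"delta_pos":[0,0,0],"yaw":-0.24},
    {"hand":1,"delta_pos":[0,0,0],"yaw":-0.36},
    {"hand":1,"delta_pos":[0,0,0],"yaw":-0.48},
    {"hand":1,"delta_pos":[0,0,0],"yaw":-0.6},
    {"hand":1,"delta_pos":[0,0,0],"yaw":-0.72},
    {"hand":1,"delta_pos":[0,0,0],"yaw":-0.84},
    {"hand":1,"delta_pos":[0,0,0],"yaw":-0.96},
    {"hand":1,"delta_pos":[0,0,0],"yaw":-1.08},
    {"hand":1,"delta_pos":[0,0,0],"yaw":-1.2},
    {"hand":1,"delta_pos":[0,0,0],"yaw":-1.32},
    {"hand":1,"delta_pos":[0,0,0],"yaw":-1.44},
  ],
)

```text
clock: 21.05
position: [635.4, -85.3, 212.2]
ee_rot: [0.722, -0.692, -0.001, 0.0]
contact_force: [-0.4, -0.2, 0.5]
gripper_width: 85.3
grasp_force: 0.0
```

>>> apply_moves(
  rows=[
    {"hand":1,"delta_pos":[0,0,0],"yaw":-0.12},
    {"hand":1,"delta_pos":[0,0,0],"yaw":-0.24},
    {"hand":1,"delta_pos":[0,0,0],"yaw":-0.26},
    {"hand":1,"delta_pos":[0,0,0],"yaw":-0.26},
  ],
)

```text
clock: 21.38
position: [635.5, -85.4, 212.6]
ee_rot: [0.803, -0.596, -0.001, 0.0]
contact_force: [0.2, -0.6, 0.0]
gripper_width: 85.3
grasp_force: 0.0
```

```bash
cat >> h.py <<'E'
def bar(zc):
    "bar ends (red) in wrist picture -> centre, axis at height zc of bar centre"
    s,m,p=pose(); im=cam("wrist"); hsv=cv2.cvtColor(im["pixels"],cv2.COLOR_RGB2HSV)
    red=(((hsv[...,0]<8)|(hsv[...,0]>172))&(hsv[...,1]>150)&(hsv[...,2]>60)).astype(np.uint8)
    n,l,st,c=cv2.connectedComponentsWithStats(red)
    for i in range(1,n):
        if 80<st[i,4]<4000: print("red",st[i],c[i].round(1),ray(im,c[i][::-1],zc+8).round(1),"local",(m.T@(ray(im,c[i][::-1],zc+8)-p)).round(1))
    return im
E
python3 - <<'E'
from h import *
go([635.6,-85.5,163],1.868-np.pi); im=bar(173); save(im,"w8.png")
E
```

```text
TCP [635.5 -85.4 212.6] th -1.277 q6 0.18 -> delta [ 0.1 -0.1 49.6] yaw -0.003 t 21.4
red [ 244  130   32   54 1580] [259.8 156.9] [ 648.1 -124.5  181. ] local [41.1 -0.7 31.6]
red [ 249  262   27   44 1041] [262.1 284.1] [623.6 -48.5 181. ] local [-38.8   0.7  31.6]
```

>>> apply_moves(
  rows=[
    {"hand":1,"delta_pos":[1,0,25],"yaw":0},
    {"hand":1,"delta_pos":[1,0,42],"yaw":0},
    {"hand":1,"delta_pos":[1,0,52],"yaw":0},
    {"hand":1,"delta_pos":[1,0,52],"yaw":0},
    {"hand":-1,"delta_pos":[1,0,52],"yaw":0},
    {"hand":-1,"delta_pos":[1,0,52],"yaw":0},
    {"hand":-1,"delta_pos":[1,0,52],"yaw":0},
    {"hand":-1,"delta_pos":[1,0,52],"yaw":0},
    {"hand":-1,"delta_pos":[1,0,52],"yaw":0},
    {"hand":-1,"delta_pos":[1,0,52],"yaw":0},
    {"hand":-1,"delta_pos":[1,0,52],"yaw":0},
    {"hand":-1,"delta_pos":[1,0,52],"yaw":0},
  ],
)

```text
clock: 22.43
position: [636.3, -86.7, 162.4]
ee_rot: [0.804, -0.595, 0.0, -0.0]
contact_force: [-1.5, -0.5, 3.7]
gripper_width: 14.6
grasp_force: 60.5
```

>>> apply_moves(
  rows=[
    {"hand":-1,"delta_pos":[0,0,0],"yaw":0.12},
    {"hand":-1,"delta_pos":[0,0,0],"yaw":0.24},
    {"hand":-1,"delta_pos":[0,0,0],"yaw":0.36},
    {"hand":-1,"delta_pos":[0,0,0],"yaw":0.48},
    {"hand":-1,"delta_pos":[0,0,0],"yaw":0.6},
    {"hand":-1,"delta_pos":[0,0,0],"yaw":0.7},
    {"hand":-1,"delta_pos":[0,0,0],"yaw":0.7},
  ],
)

```text
clock: 23.02
position: [635.9, -86.8, 162.4]
ee_rot: [-0.55, 0.835, -0.0, -0.0]
contact_force: [-2.6, 1.0, 5.5]
gripper_width: 14.3
grasp_force: 60.7
```

```bash
python3 t.py
```

```text
TCP [635.9 -86.8 162.4] th -1.976 q6 -0.52 -> delta [-3.9  0.4 -0. ] yaw 0 t 23.0
torque [-0.108  0.913 -0.072] F [-2.6  1.   5.5] w 14.260567259937
```

>>> apply_moves(
  rows=[
    {"hand":-1,"delta_pos":[0,0,-0.5],"yaw":0.12},
    {"hand":-1,"delta_pos":[0,0,-0.5],"yaw":0.24},
    {"hand":-1,"delta_pos":[0,0,-0.5],"yaw":0.36},
    {"hand":-1,"delta_pos":[0,0,-0.5],"yaw":0.48},
    {"hand":-1,"delta_pos":[0,0,-0.5],"yaw":0.6},
    {"hand":-1,"delta_pos":[0,0,-0.5],"yaw":0.7},
    {"hand":-1,"delta_pos":[0,0,-0.5],"yaw":0.7},
  ],
)

```text
clock: 23.6
position: [635.5, -86.5, 162.5]
ee_rot: [-0.232, 0.973, 0.0, -0.001]
contact_force: [-2.9, -0.5, 5.3]
gripper_width: 14.1
grasp_force: 60.7
```

```bash
python3 t.py
```

```text
TCP [635.5 -86.5 162.5] th -2.674 q6 -1.22 -> delta [-3.4  0.5 -0. ] yaw 0 t 23.6
torque [ 0.168  1.127 -0.08 ] F [-2.9 -0.5  5.3] w 14.102417315712326
```

>>> apply_moves(
  rows=[
    {"hand":-1,"delta_pos":[0,0,-0.5],"yaw":0.12},
    {"hand":-1,"delta_pos":[0,0,-0.5],"yaw":0.24},
    {"hand":-1,"delta_pos":[0,0,-0.5],"yaw":0.36},
    {"hand":-1,"delta_pos":[0,0,-0.5],"yaw":0.48},
    {"hand":-1,"delta_pos":[0,0,-0.5],"yaw":0.6},
    {"hand":-1,"delta_pos":[0,0,-0.5],"yaw":0.7},
    {"hand":-1,"delta_pos":[0,0,-0.5],"yaw":0.7},
  ],
)

```text
clock: 24.18
position: [635.4, -86.2, 162.5]
ee_rot: [0.115, 0.993, 0.0, -0.001]
contact_force: [-3.5, 0.8, 5.2]
gripper_width: 14.4
grasp_force: 60.6
```

```bash
python3 t.py
```

```text
TCP [635.4 -86.2 162.5] th 2.91 q6 -1.92 -> delta [-2.9  0.3 -0. ] yaw 0 t 24.2
torque [ 0.502  1.228 -0.101] F [-3.5  0.8  5.2] w 14.389531182686165
```

>>> apply_moves(
  rows=[
    {"hand":-1,"delta_pos":[0,0,-0.5],"yaw":0.1},
    {"hand":-1,"delta_pos":[0,0,-0.5],"yaw":0.2},
    {"hand":-1,"delta_pos":[0,0,-0.5],"yaw":0.3},
    {"hand":-1,"delta_pos":[0,0,-0.5],"yaw":0.4},
    {"hand":-1,"delta_pos":[0,0,-0.5],"yaw":0.5},
    {"hand":-1,"delta_pos":[0,0,-0.5],"yaw":0.5},
  ],
)

```text
clock: 24.68
position: [635.8, -86.2, 162.6]
ee_rot: [0.355, 0.935, -0.0, -0.001]
contact_force: [-2.5, 2.1, 2.0]
gripper_width: 14.4
grasp_force: 63.1
```

```bash
python3 t.py
```

```text
TCP [635.8 -86.2 162.6] th 2.415 q6 -2.41 -> delta [-2.3  0.1 -0. ] yaw 0 t 24.7
torque [0.332 0.996 0.987] F [-2.5  2.1  2. ] w 14.367157100267496
```

>>> apply_moves(
  rows=[
    {"hand":-1,"delta_pos":[0,0,-0.5],"yaw":0.1},
    {"hand":-1,"delta_pos":[0,0,-0.5],"yaw":0.2},
    {"hand":-1,"delta_pos":[0,0,-0.5],"yaw":0.3},
    {"hand":-1,"delta_pos":[0,0,-0.5],"yaw":0.4},
    {"hand":-1,"delta_pos":[0,0,-0.5],"yaw":0.5},
    {"hand":-1,"delta_pos":[0,0,-0.5],"yaw":0.5},
  ],
)

```text
clock: 25.18
position: [635.8, -85.9, 162.5]
ee_rot: [0.577, 0.817, 0.0, -0.001]
contact_force: [-1.9, 2.8, 0.5]
gripper_width: 14.4
grasp_force: 61.8
```

```bash
python3 t.py; python3 -c "
from h import *
im=bar(173); save(im,'w9.png',(60,384,100,420),1.8)"
```

```text
TCP [635.8 -85.9 162.5] th 1.911 q6 -2.92 -> delta [-2.4 -0.5 -0. ] yaw 0 t 25.2
torque [ 0.661  0.606 -0.075] F [-1.9  2.8  0.5] w 14.422273644799711
red [ 239  150   43   74 2790] [260.2 188.1] [623.  -49.4 181. ] local [ 38.7   0.1 -18.4]
red [ 236  316   44   56 1612] [260.9 346.6] [ 649.7 -123.9  181. ] local [-40.4   0.4 -18.5]
```

View pics/w9.png

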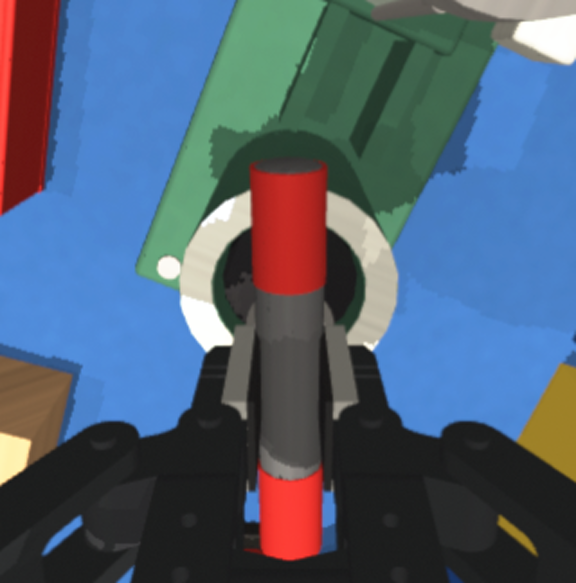

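>>> apply_moves(
  rows=[
    {"hand":1,"delta_pos":[0,0,0],"yaw":0},
    {"hand":1,"delta_pos":[0,0,0],"yaw":0},
    {"hand":1,"delta_pos":[0,0,0],"yaw":0},
    {"hand":1,"delta_pos":[0,0,0],"yaw":0},
    {"hand":1,"delta_pos":[0,0,-15],"yaw":0},
    {"hand":1,"delta_pos":[0,0,-40],"yaw":0},
    {"hand":1,"delta_pos":[-0.8,0,-50],"yaw":0},
    {"hand":1,"delta_pos":[-0.8,0,-50],"yaw":0},
  ],
)

```text
clock: 25.9
position: [638.5, -87.6, 217.2]
ee_rot: [0.578, 0.816, 0.002, 0.003]
contact_force: [0.8, -0.2, -0.4]
gripper_width: 85.3
grasp_force: 0.0
```

>>> apply_moves(
  rows=[
    {"hand":1,"delta_pos":[0,0,0],"yaw":-0.12},
    {"hand":1,"delta_pos":[0,0,0],"yaw":-0.24},
    {"hand":1,"delta_pos":[0,0,0],"yaw":-0.36},
    {"hand":1,"delta_pos":[0,0,0],"yaw":-0.48},
    {"hand":1,"delta_pos":[0,0,0],"yaw":-0.6},
    {"hand":1,"delta_pos":[0,0,0],"yaw":-0.72},
    {"hand":1,"delta_pos":[0,0,0],"yaw":-0.84},
    {"hand":1,"delta_pos":[0,0,0],"yaw":-0.96},
    {"hand":1,"delta_pos":[0,0,0],"yaw":-1.08},
    {"hand":1,"delta_pos":[0,0,0],"yaw":-1.2},
    {"hand":1,"delta_pos":[0,0,0],"yaw":-1.32},
    {"hand":1,"delta_pos":[0,0,0],"yaw":-1.44},
  ],
)

```text
clock: 26.9
position: [635.9, -87.2, 212.0]
ee_rot: [-0.106, 0.994, 0.0, -0.001]
contact_force: [-0.0, 0.2, -0.6]
gripper_width: 85.1
grasp_force: 0.0
```

>>> apply_moves(
  rows=[
    {"hand":1,"delta_pos":[0,0,0],"yaw":-0.12},
    {"hand":1,"delta_pos":[0,0,0],"yaw":-0.24},
    {"hand":1,"delta_pos":[0,0,0],"yaw":-0.36},
    {"hand":1,"delta_pos":[0,0,0],"yaw":-0.48},
    {"hand":1,"delta_pos":[0,0,0],"yaw":-0.6},
    {"hand":1,"delta_pos":[0,0,0],"yaw":-0.72},
    {"hand":1,"delta_pos":[0,0,0],"yaw":-0.84},
    {"hand":1,"delta_pos":[0,0,0],"yaw":-0.96},
    {"hand":1,"delta_pos":[0,0,0],"yaw":-1.08},
    {"hand":1,"delta_pos":[0,0,0],"yaw":-1.2},
    {"hand":1,"delta_pos":[0,0,0],"yaw":-1.32},
    {"hand":1,"delta_pos":[0,0,0],"yaw":-1.44},
  ],
)

```text
clock: 27.9
position: [636.0, -87.2, 212.0]
ee_rot: [0.736, -0.677, -0.001, 0.0]
contact_force: [0.3, -0.7, 0.3]
gripper_width: 85.4
grasp_force: 0.0
```

>>> apply_moves(
  rows=[
    {"hand":1,"delta_pos":[0,0,0],"yaw":-0.12},
    {"hand":1,"delta_pos":[0,0,0],"yaw":-0.24},
    {"hand":1,"delta_pos":[0,0,0],"yaw":-0.26},
    {"hand":1,"delta_pos":[0,0,0],"yaw":-0.26},
  ],
)

```text
clock: 28.23
position: [636.1, -87.2, 212.5]
ee_rot: [0.815, -0.58, -0.001, 0.0]
contact_force: [-0.2, 0.2, -0.3]
gripper_width: 85.6
grasp_force: 0.0
```

Run:
```python
from h import *
go([635.6,-85.5,163],1.911-np.pi); im=bar(173)
```

```text
TCP [636.1 -87.2 212.5] th -1.237 q6 0.22 -> delta [-1.8 -0.2 49.5] yaw -0.006 t 28.2
red [ 244  133   32   54 1573] [259.7 159.3] [ 649.7 -124.6  181. ] local [39.8 -0.7 31.4]
red [ 248  264   27   44 1028] [261.  286.2] [622.8 -49.3 181. ] local [-40.2   0.   31.5]
```

>>> apply_moves(
  rows=[
    {"hand":1,"delta_pos":[0,0,25],"yaw":0},
    {"hand":1,"delta_pos":[0,0,42],"yaw":0},
    {"hand":1,"delta_pos":[0,0,50],"yaw":0},
    {"hand":1,"delta_pos":[0,0,50],"yaw":0},
    {"hand":-1,"delta_pos":[0,0,50],"yaw":0},
    {"hand":-1,"delta_pos":[0,0,50],"yaw":0},
    {"hand":-1,"delta_pos":[0,0,50],"yaw":0},
    {"hand":-1,"delta_pos":[0,0,50],"yaw":0},
    {"hand":-1,"delta_pos":[0,0,50],"yaw":0},
    {"hand":-1,"delta_pos":[0,0,50],"yaw":0},
    {"hand":-1,"delta_pos":[0,0,50],"yaw":0},
    {"hand":-1,"delta_pos":[0,0,50],"yaw":0},
  ],
)

```text
clock: 29.28
position: [636.7, -87.4, 164.4]
ee_rot: [0.815, -0.579, 0.001, -0.0]
contact_force: [-1.1, -0.4, 3.5]
gripper_width: 14.4
grasp_force: 60.6
```

```bash
python3 t.py
```

```text
TCP [636.7 -87.4 164.4] th -1.235 q6 0.22 -> delta [-5.  0. -0.] yaw 0 t 29.3
torque [-0.017  0.329 -0.005] F [-1.1 -0.4  3.5] w 14.35341155132922
```

>>> apply_moves(
  rows=[
    {"hand":-1,"delta_pos":[0,0,0],"yaw":0.06},
    {"hand":-1,"delta_pos":[0,0,0],"yaw":0.12},
    {"hand":-1,"delta_pos":[0,0,0],"yaw":0.18},
    {"hand":-1,"delta_pos":[0,0,0],"yaw":0.24},
    {"hand":-1,"delta_pos":[0,0,0],"yaw":0.3},
  ],
)

```text
clock: 29.7
position: [636.3, -87.3, 164.4]
ee_rot: [0.72, -0.694, 0.0, 0.0]
contact_force: [-1.8, 0.3, 4.7]
gripper_width: 14.3
grasp_force: 61.6
```

```bash
python3 t.py
```

```text
TCP [636.3 -87.3 164.4] th -1.535 q6 -0.08 -> delta [-4.7  0.3 -0. ] yaw 0 t 29.7
torque [0.195 0.646 0.845] F [-1.8  0.3  4.7] w 14.321558784917947
```

>>> apply_moves(
  rows=[
    {"hand":-1,"delta_pos":[0,0,0],"yaw":0.06},
    {"hand":-1,"delta_pos":[0,0,0],"yaw":0.12},
    {"hand":-1,"delta_pos":[0,0,0],"yaw":0.18},
    {"hand":-1,"delta_pos":[0,0,0],"yaw":0.24},
    {"hand":-1,"delta_pos":[0,0,0],"yaw":0.3},
  ],
)

```text
clock: 30.12
position: [636.3, -87.2, 164.5]
ee_rot: [-0.609, 0.793, -0.0, -0.001]
contact_force: [-1.8, 0.7, 4.3]
gripper_width: 14.6
grasp_force: 71.9
```

```bash
python3 t.py
```

```text
TCP [636.3 -87.2 164.5] th -1.832 q6 -0.38 -> delta [-4.4  0.7 -0. ] yaw 0 t 30.1
torque [0.167 0.736 1.673] F [-1.8  0.7  4.3] w 14.561352214003062
```

```bash
python3 -c "
from h import *
im=bar(173)"
```

```text
red [ 232  149   46   73 2696] [255.2 187. ] [ 628.7 -126.   181. ] local [ 39.4  -2.6 -16.4]
red [ 248  317   37   54 1523] [266.2 345.4] [644.6 -47.4 181. ] local [-40.6   2.2 -16.6]
```

>>> apply_moves(
  rows=[
    {"hand":-1,"delta_pos":[0,0,0],"yaw":0.05},
    {"hand":-1,"delta_pos":[0,0,0],"yaw":0.1},
    {"hand":-1,"delta_pos":[0,0,0],"yaw":0.15},
    {"hand":-1,"delta_pos":[0,0,0],"yaw":0.15},
  ],
)

```text
clock: 30.5
position: [636.2, -87.2, 164.5]
ee_rot: [-0.546, 0.838, 0.0, -0.0]
contact_force: [-2.2, 0.6, 6.0]
gripper_width: 14.1
grasp_force: 64.1
```

```bash
python3 t.py; python3 -c "
from h import *
im=bar(173)"
```

```text
TCP [636.2 -87.2 164.5] th -1.986 q6 -0.53 -> delta [-4.2  0.9 -0. ] yaw 0 t 30.5
torque [ 0.283  0.873 -0.044] F [-2.2  0.6  6. ] w 14.143703881635012
red [ 240  150   42   72 2680] [260.7 187. ] [ 620.8 -123.5  181. ] local [ 39.4  -0.5 -16.5]
red [ 243  315   37   57 1584] [261.3 344.8] [652.7 -50.3 181. ] local [-40.4  -0.1 -16.5]
```

>>> apply_moves(
  rows=[
    {"hand":-1,"delta_pos":[0,0,0],"yaw":0.05},
    {"hand":-1,"delta_pos":[0,0,0],"yaw":0.1},
    {"hand":-1,"delta_pos":[0,0,0],"yaw":0.15},
    {"hand":-1,"delta_pos":[0,0,0],"yaw":0.15},
  ],
)

```text
clock: 30.88
position: [636.1, -86.9, 164.4]
ee_rot: [-0.482, 0.876, 0.0, 0.0]
contact_force: [-2.6, 1.9, 5.8]
gripper_width: 14.2
grasp_force: 64.1
```

```bash
python3 t.py; python3 -c "
from h import *
im=bar(173)"
```

```text
TCP [636.1 -86.9 164.4] th -2.136 q6 -0.68 -> delta [-3.8  0.8  0. ] yaw 0 t 30.9
torque [0.53  0.878 0.021] F [-2.6  1.9  5.8] w 14.236233422157301
red [ 240  150   42   72 2686] [260.6 186.9] [ 615.5 -120.4  181. ] local [ 39.4  -0.5 -16.6]
red [ 243  315   37   57 1562] [261.2 344.9] [658.  -52.8 181. ] local [-40.5  -0.2 -16.6]
```

>>> apply_moves(
  rows=[
    {"hand":-1,"delta_pos":[0,0,0],"yaw":0.1},
    {"hand":-1,"delta_pos":[0,0,0],"yaw":0.2},
    {"hand":-1,"delta_pos":[0,0,0],"yaw":0.3},
    {"hand":-1,"delta_pos":[0,0,0],"yaw":0.35},
    {"hand":-1,"delta_pos":[0,0,0],"yaw":0.35},
  ],
)

```text
clock: 31.35
position: [635.8, -87.2, 164.5]
ee_rot: [-0.322, 0.947, 0.0, -0.0]
contact_force: [-3.7, 0.7, 6.2]
gripper_width: 13.8
grasp_force: 64.2
```

```bash
python3 t.py
```

```text
TCP [635.8 -87.2 164.5] th -2.486 q6 -1.03 -> delta [-3.7  1.1 -0. ] yaw 0 t 31.4
torque [0.474 1.186 0.067] F [-3.7  0.7  6.2] w 13.805088865311646
```

>>> apply_moves(
  rows=[
    {"hand":-1,"delta_pos":[0,0,0],"yaw":0.06},
    {"hand":-1,"delta_pos":[0,0,0],"yaw":0.12},
    {"hand":-1,"delta_pos":[0,0,0],"yaw":0.12},
  ],
)

```text
clock: 31.6
position: [636.0, -87.1, 164.6]
ee_rot: [-0.266, 0.964, -0.0, -0.0]
contact_force: [-3.9, 1.7, 5.8]
gripper_width: 14.1
grasp_force: 64.7
```

```bash
python3 t.py
```

```text
TCP [636.  -87.1 164.6] th -2.603 q6 -1.15 -> delta [-3.4  1.2 -0. ] yaw 0 t 31.6
torque [0.53  1.131 0.776] F [-3.9  1.7  5.8] w 14.079699290072348
```

The nut is hard against its stop: torque builds up at the same angle each 60°. I'm relieving it, lifting the tool out, and carrying it over the stand.

>>> apply_moves(
  rows=[
    {"hand":-1,"delta_pos":[0,0,0],"yaw":-0.05},
    {"hand":-1,"delta_pos":[0,0,-6],"yaw":-0.1},
    {"hand":-1,"delta_pos":[0,0,-18],"yaw":-0.1},
    {"hand":-1,"delta_pos":[0,0,-36],"yaw":-0.1},
    {"hand":-1,"delta_pos":[0,0,-56],"yaw":-0.1},
    {"hand":-1,"delta_pos":[0,0,-78],"yaw":-0.1},
    {"hand":-1,"delta_pos":[0,0,-100],"yaw":-0.1},
    {"hand":-1,"delta_pos":[0,0,-122],"yaw":-0.1},
    {"hand":-1,"delta_pos":[0,0,-145],"yaw":-0.1},
    {"hand":-1,"delta_pos":[0,0,-165],"yaw":-0.1},
    {"hand":-1,"delta_pos":[0,0,-165],"yaw":-0.1},
  ],
)

```text
clock: 32.52
position: [638.0, -87.4, 331.9]
ee_rot: [-0.313, 0.95, -0.001, 0.003]
contact_force: [0.1, -1.1, -2.8]
gripper_width: 14.1
grasp_force: 62.9
```

>>> apply_moves(
  rows=[
    {"hand":-1,"delta_pos":[20,-7,0],"yaw":0},
    {"hand":-1,"delta_pos":[50,-18,0],"yaw":0},
    {"hand":-1,"delta_pos":[85,-30,0],"yaw":0},
    {"hand":-1,"delta_pos":[120,-42,0],"yaw":0},
    {"hand":-1,"delta_pos":[155,-55,0],"yaw":0},
    {"hand":-1,"delta_pos":[185,-65,0],"yaw":0},
    {"hand":-1,"delta_pos":[205,-72,0],"yaw":0},
    {"hand":-1,"delta_pos":[216,-76,0],"yaw":0},
    {"hand":-1,"delta_pos":[216,-76,0],"yaw":0},
    {"hand":-1,"delta_pos":[216,-76,0],"yaw":0},
  ],
)

```text
clock: 33.35
position: [507.7, -276.6, 326.7]
ee_rot: [-0.313, 0.95, 0.001, -0.001]
contact_force: [1.0, 0.5, -4.1]
gripper_width: 14.2
grasp_force: 62.9
```

Run:
```python
from h import *
s,m,p=pose(); go([507.9,-276.8,146.5]); im=bar(p[2]+8.5); save(im,"w10.png",s=1.4)
print(s["contact_force"],s["wrist_torque"])
```

```text
TCP [ 507.7 -276.6  326.7] th -2.506 q6 -0.72 -> delta [-1.000e-01 -7.000e-01  1.802e+02] yaw 0 t 33.4
red [ 240  150   42   72 2709] [260.7 187. ] [ 476.6 -300.2  343.2] local [ 39.1  -0.5 -16.5]
red [ 243  315   37   56 1571] [261.  344.8] [ 540.7 -252.7  343.2] local [-40.7  -0.4 -16.5]
[ 1.02921906  0.48025191 -4.06168336] [-0.00332189 -0.0383089   0.02092654]
```

View pics/w10.png

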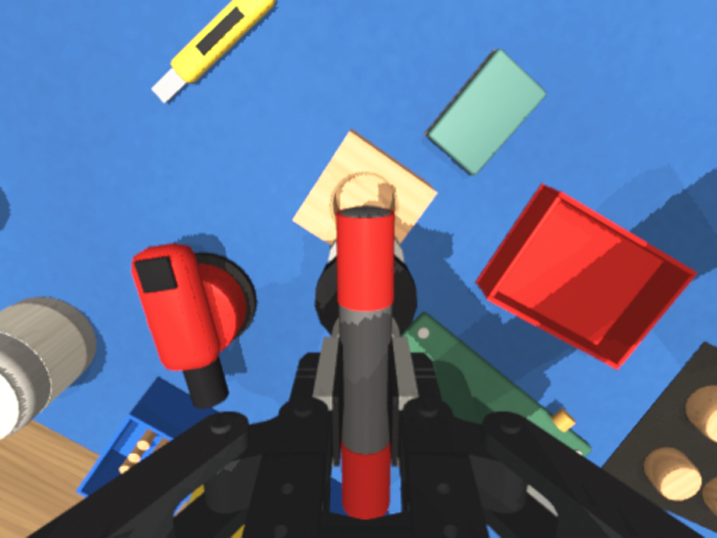

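The wood stand's top shows corners at (251,94), (311,138) and (209,156) px. I'm working out its centre.

Run:
```python
from h import *
s,m,p=pose(); im=cam("wrist")
c=[ray(im,(r/1.4,q/1.4),60)[:2] for q,r in((351,131),(436,193),(293,218))]; print(np.round(c,1),np.linalg.norm(c[0]-c[1]),np.linalg.norm(c[0]-c[2]),"centre",(c[1]+c[2])/2)
hsv=cv2.cvtColor(im["pixels"],cv2.COLOR_RGB2HSV)
```

```text
[[ 464.9 -322.8]
 [ 462.9 -232.1]
 [ 556.  -320.5]] 90.67735166162156 91.19669587852198 centre [ 509.43653615 -276.31297237]
```

>>> apply_moves(
  rows=[
    {"hand":-1,"delta_pos":[-0.8,-0.4,10],"yaw":0},
    {"hand":-1,"delta_pos":[-0.8,-0.4,30],"yaw":0},
    {"hand":-1,"delta_pos":[-0.8,-0.4,55],"yaw":0},
    {"hand":-1,"delta_pos":[-0.8,-0.4,80],"yaw":0},
    {"hand":-1,"delta_pos":[-0.8,-0.4,100],"yaw":0},
    {"hand":-1,"delta_pos":[-0.8,-0.4,115],"yaw":0},
    {"hand":-1,"delta_pos":[-0.8,-0.4,125],"yaw":0},
    {"hand":-1,"delta_pos":[-0.8,-0.4,136],"yaw":0},
    {"hand":-1,"delta_pos":[-0.8,-0.4,148],"yaw":0},
    {"hand":-1,"delta_pos":[-0.8,-0.4,160],"yaw":0},
    {"hand":-1,"delta_pos":[-0.8,-0.4,168],"yaw":0},
    {"hand":-1,"delta_pos":[-0.8,-0.4,174],"yaw":0},
  ],
)

```text
clock: 34.45
position: [509.0, -276.3, 153.7]
ee_rot: [-0.313, 0.95, 0.0, -0.0]
contact_force: [0.0, -0.7, -3.9]
gripper_width: 13.9
grasp_force: 62.9
```

>>> apply_moves(
  rows=[
    {"hand":-1,"delta_pos":[0,0,2],"yaw":0},
    {"hand":-1,"delta_pos":[0,0,4],"yaw":0},
    {"hand":-1,"delta_pos":[0,0,5],"yaw":0},
    {"hand":-1,"delta_pos":[0,0,5],"yaw":0},
  ],
)

```text
clock: 34.78
position: [509.2, -276.7, 149.9]
ee_rot: [-0.313, 0.95, -0.0, 0.0]
contact_force: [-0.3, 1.0, -4.2]
gripper_width: 14.3
grasp_force: 62.9
```

>>> apply_moves(
  rows=[
    {"hand":-1,"delta_pos":[0,0,1.5],"yaw":0},
    {"hand":-1,"delta_pos":[0,0,2.5],"yaw":0},
    {"hand":1,"delta_pos":[0,0,2.5],"yaw":0},
    {"hand":1,"delta_pos":[0,0,2.5],"yaw":0},
    {"hand":1,"delta_pos":[0,0,2.5],"yaw":0},
    {"hand":1,"delta_pos":[0,0,2.5],"yaw":0},
    {"hand":1,"delta_pos":[0,0,2.5],"yaw":0},
    {"hand":1,"delta_pos":[0,0,-10],"yaw":0},
    {"hand":1,"delta_pos":[0,0,-40],"yaw":0},
    {"hand":1,"delta_pos":[0,0,-80],"yaw":0},
    {"hand":1,"delta_pos":[0,0,-120],"yaw":0},
    {"hand":1,"delta_pos":[0,0,-160],"yaw":0},
  ],
)

```text
clock: 35.78
position: [508.5, -276.6, 311.6]
ee_rot: [-0.313, 0.95, -0.0, -0.0]
contact_force: [1.2, -0.4, -0.3]
gripper_width: 85.4
grasp_force: 0.0
```

>>> apply_moves(
  rows=[
    {"hand":1,"delta_pos":[0,0,-34],"yaw":0},
    {"hand":1,"delta_pos":[0,0,-34],"yaw":0},
  ],
)

```text
clock: 35.95
position: [511.3, -278.4, 352.9]
ee_rot: [-0.313, 0.95, -0.006, 0.006]
contact_force: [0.7, -0.9, 1.0]
gripper_width: 85.2
grasp_force: 0.0
```

Run:
```python
from h import *
s,m,p=pose(); go([490,280,340]); im=bar(156); save(im,"w11.png")
for d in nets.pinpoint("wrist","tool_bar")[:1]+nets.pinpoint("wrist","socket_tool")[:1]: print(d, ray(im,d["location"],156))
```

```text
TCP [ 511.3 -278.4  352.9] th -2.504 q6 -0.72 -> delta [-315.   461.7    8.5] yaw 0 t 36.0
red [258 106  18  30 507] [266.7 120.3] [ 478.1 -299.9  164. ] local [ 41.    5.4 188.6]
red [259 184  16  26 378] [266.4 196.8] [ 542.1 -252.3  164. ] local [-38.8   5.5 189.2]
{'location': [157.7, 264.2], 'score': 0.96} [ 511.19684912 -278.28602119  156.        ]
{'location': [134.6, 264.8], 'score': 0.66} [ 491.56701347 -292.1697935   156.        ]
```

The tool is home: its bar is centred at (510,-276) at the right height. Now I'm moving to the mat.

>>> apply_moves(
  rows=[
    {"hand":1,"delta_pos":[-158,231,0],"yaw":0},
    {"hand":1,"delta_pos":[-158,231,0],"yaw":0},
    {"hand":1,"delta_pos":[-158,231,0],"yaw":0},
    {"hand":1,"delta_pos":[-158,231,0],"yaw":0},
    {"hand":1,"delta_pos":[-158,231,0],"yaw":0},
    {"hand":1,"delta_pos":[-158,231,0],"yaw":0},
    {"hand":1,"delta_pos":[-158,231,0],"yaw":0},
  ],
)

```text
clock: 36.68
position: [497.3, 5.6, 341.7]
ee_rot: [-0.314, 0.949, 0.0, -0.002]
contact_force: [0.7, -0.5, -0.6]
gripper_width: 85.3
grasp_force: 0.0
```

>>> apply_moves(
  rows=[
    {"hand":1,"delta_pos":[-158,231,0],"yaw":0},
    {"hand":1,"delta_pos":[-158,231,0],"yaw":0},
    {"hand":1,"delta_pos":[-158,231,0],"yaw":0},
    {"hand":1,"delta_pos":[-158,231,0],"yaw":0},
    {"hand":1,"delta_pos":[-158,231,0],"yaw":0},
    {"hand":1,"delta_pos":[-158,231,0],"yaw":0},
    {"hand":1,"delta_pos":[-158,231,0],"yaw":0},
    {"hand":1,"delta_pos":[-158,231,0],"yaw":0},
  ],
)

```text
clock: 37.35
position: [487.2, 287.2, 339.9]
ee_rot: [-0.315, 0.949, -0.001, -0.002]
contact_force: [1.3, 0.7, -0.5]
gripper_width: 85.3
grasp_force: 0.0
```

```bash
cat >> h.py <<'E'
def feet(im):
    "beech tops: circle centre at z=36 (radius) per blob"
    hsv=cv2.cvtColor(im["pixels"],cv2.COLOR_RGB2HSV)
    k=((hsv[...,0]>7)&(hsv[...,0]<24)&(hsv[...,1]>70)&(hsv[...,2]>100)).astype(np.uint8)
    k=cv2.morphologyEx(k,cv2.MORPH_OPEN,np.ones((3,3)))
    n,l,st,c=cv2.connectedComponentsWithStats(k); out=[]
    for i in range(1,n):
        if 250<st[i,4]<6000: out.append((st[i],ray(im,c[i][::-1],20).round(1)))
    return out
E
python3 - <<'E'
from h import *
s,m,p=pose(); go([490,280,340]); im=look("wrist",{"foot_a":0,"gauge_mouth":172,"reject_box":0},.3,9); save(im,"w12.png",s=1.4)
for f in feet(im): print(f)
E
```

```text
TCP [487.2 287.2 339.9] th -2.5 q6 -1.75 -> delta [ 2.1 -7.4 -0.1] yaw 0 t 37.4
wrist foot_a 0.95 [252. 229.] [666.7 356.6   0. ]
wrist foot_a 0.89 [116. 274.] [451.6 284.5   0. ]
wrist foot_a 0.88 [175. 242.] [549.4 297.9   0. ]
wrist foot_a 0.85 [147. 327.] [440.7 372.9   0. ]
wrist foot_a 0.74 [ 44. 353.] [315.3 310.8   0. ]
wrist foot_a 0.62 [ 84. 210.] [470.6 187.5   0. ]
wrist foot_a 0.57 [147. 188.] [562.5 210.3   0. ]
(array([ 188,   62,   42,   45, 1497], dtype=int32), array([469.6, 187.4,  20. ]))
(array([ 259,   98,   36,   38, 1104], dtype=int32), array([449.2, 285.1,  20. ]))
(array([ 167,  128,   36,   38, 1071], dtype=int32), array([559.1, 207.8,  20. ]))
(array([ 312,  130,   41,   41, 1330], dtype=int32), array([439.3, 375.2,  20. ]))
(array([227, 158,  33,  37, 981], dtype=int32), array([544.7, 298.1,  20. ]))
(array([213, 243,  30,  18, 275], dtype=int32), array([654.4, 349.6,  20. ]))
(array([   0,  294,   64,   40, 1192], dtype=int32), array([955.4, 146.4,  20. ]))
```

View pics/w12.png

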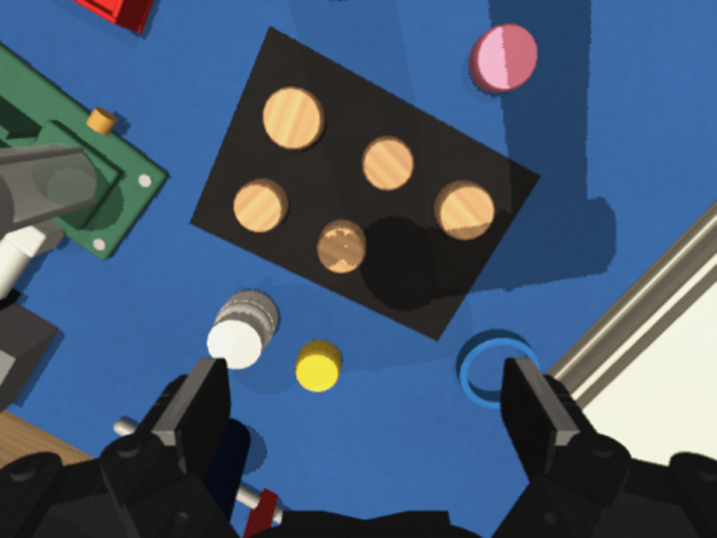

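The wrist view shows five feet on the mat. Two look larger, at (209,84) and (332,150) px, and three smaller. I'll start with the small one at (186,147) px.

>>> apply_moves(
  rows=[
    {"hand":1,"delta_pos":[-12,-106,120],"yaw":0},
    {"hand":1,"delta_pos":[-12,-106,120],"yaw":0},
    {"hand":1,"delta_pos":[-12,-106,120],"yaw":0},
    {"hand":1,"delta_pos":[-12,-106,120],"yaw":0},
    {"hand":1,"delta_pos":[-12,-106,200],"yaw":0},
    {"hand":1,"delta_pos":[-12,-106,240],"yaw":0},
    {"hand":1,"delta_pos":[-12,-106,260],"yaw":0},
    {"hand":1,"delta_pos":[-12,-106,270],"yaw":0},
    {"hand":1,"delta_pos":[-12,-106,270],"yaw":0},
  ],
)

```text
clock: 38.3
position: [556.9, 200.4, 67.4]
ee_rot: [-0.311, 0.95, -0.001, -0.007]
contact_force: [-0.8, -0.8, 0.2]
gripper_width: 85.3
grasp_force: 0.0
```

Run:
```python
from h import *
s,m,p=pose(); go([560.5,209,5]); im=look("wrist",{"foot_a":0},.3,4); save(im,"w13.png")
for f in feet(im): print(f)
```

```text
TCP [556.9 200.4  67.4] th -2.509 q6 -1.55 -> delta [-8.8  4.7 62.3] yaw 0 t 38.3
wrist foot_a 0.94 [148. 467.] [447.4 284.1   0. ]
wrist foot_a 0.78 [ 85. 334.] [468.2 190.2   0. ]
wrist foot_a 0.78 [268. 381.] [545.  299.1   0. ]
wrist foot_a 0.65 [213. 270.] [558.4 208.5   0. ]
(array([   0,   69,   38,   48, 1122], dtype=int32), array([578. ,  48.3,  20. ]))
(array([ 432,  112,   80,   92, 4278], dtype=int32), array([453.2, 274.7,  20. ]))
(array([ 232,  180,   83,   90, 5738], dtype=int32), array([557.8, 209.9,  20. ]))
(array([ 350,  238,   90,   72, 2542], dtype=int32), array([531.5, 296.7,  20. ]))
```

>>> apply_moves(
  rows=[
    {"hand":1,"delta_pos":[0,0,0],"yaw":0},
    {"hand":1,"delta_pos":[0,0,0],"yaw":0},
  ],
)

```text
clock: 38.57
position: [562.6, 205.3, 76.4]
ee_rot: [-0.313, 0.95, 0.001, 0.003]
contact_force: [-0.1, 0.6, 0.1]
gripper_width: 85.1
grasp_force: 0.0
```

```bash
cat >> h.py <<'E'
def foot_at(xy,dz=5,R0=60):
    im=cam("wrist"); b=[]
    for d in nets.pinpoint("wrist","foot_a"):
        w=ray(im,d["location"],0)
        if np.hypot(*(w[:2]-xy))<R0: b.append((round(d["score"],2),w[:2].round(1)))
    f=[(x[0].tolist(),x[1][:2]) for x in feet(im) if np.hypot(*(x[1][:2]-xy))<R0]
    print("net",b[:2],"blob",f); go([*xy,dz],-2.5); return im
E
python3 -c "
from h import *
foot_at([558.3,209])"
```

```text
net [(0.8, array([559.9, 210.6]))] blob [([232, 164, 81, 86, 4927], array([558.3, 210.5]))]
TCP [562.  205.2  75.9] th -2.505 q6 -1.55 -> delta [ 1.1  5.3 70.9] yaw -0.005 t 38.7
```

>>> apply_moves(
  rows=[
    {"hand":1,"delta_pos":[-0.8,6,20],"yaw":0},
    {"hand":1,"delta_pos":[-0.8,6,40],"yaw":0},
    {"hand":1,"delta_pos":[-0.8,6,50],"yaw":0},
    {"hand":1,"delta_pos":[-0.8,6,58],"yaw":0},
    {"hand":1,"delta_pos":[-0.8,6,60],"yaw":0},
    {"hand":1,"delta_pos":[-0.8,6,60],"yaw":0},
  ],
)

```text
clock: 39.17
position: [558.2, 209.9, 13.6]
ee_rot: [-0.313, 0.95, -0.0, 0.0]
contact_force: [0.0, 1.3, 0.6]
gripper_width: 85.2
grasp_force: 0.0
```

>>> apply_moves(
  rows=[
    {"hand":1,"delta_pos":[0,0,3],"yaw":0},
    {"hand":1,"delta_pos":[0,0,6],"yaw":0},
    {"hand":1,"delta_pos":[0,0,9],"yaw":0},
    {"hand":1,"delta_pos":[0,0,9],"yaw":0},
  ],
)

```text
clock: 39.5
position: [557.8, 209.7, 4.2]
ee_rot: [-0.313, 0.95, -0.0, -0.0]
contact_force: [0.6, -0.2, -0.3]
gripper_width: 85.5
grasp_force: 0.0
```

>>> apply_moves(
  rows=[
    {"hand":-1,"delta_pos":[0,0,0],"yaw":0},
    {"hand":-1,"delta_pos":[0,0,0],"yaw":0},
    {"hand":-1,"delta_pos":[0,0,0],"yaw":0},
    {"hand":-1,"delta_pos":[0,0,0],"yaw":0},
    {"hand":-1,"delta_pos":[0,0,0],"yaw":0},
  ],
)

```text
clock: 39.92
position: [558.5, 210.3, 5.2]
ee_rot: [-0.313, 0.95, 0.0, 0.001]
contact_force: [0.1, 0.7, 3.8]
gripper_width: 47.9
grasp_force: 62.0
```

Run:
```python
from h import *
s,m,p=pose(); print(p,s["gripper_width"]); im=foot_at([559,210.5])
save(im,"w14.png",(80,384,120,400),2)
```

```text
[558.52318785 210.27696112   5.23976411] 47.88113636564203
net [(0.61, array([558.6, 210.1]))] blob []
TCP [558.5 210.2   5.3] th -2.504 q6 -1.57 -> delta [-0.5 -0.1  0.3] yaw -0.004 t 40.0
```

View pics/w14.png

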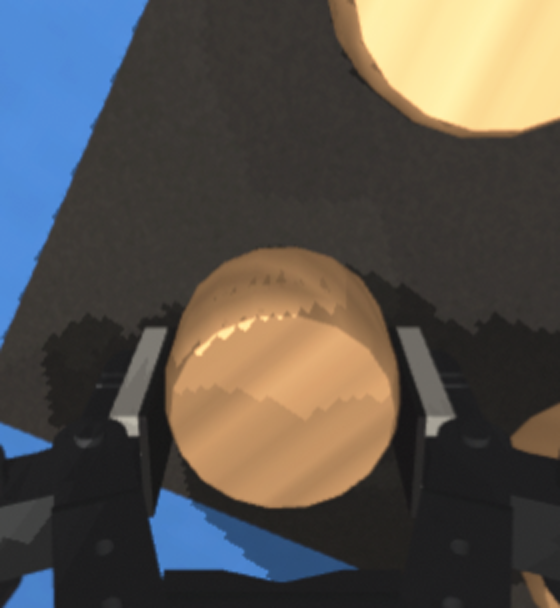

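The foot is centred between the pads, about (142,190) px across the crop, at a width of 47.9 mm. I'm lifting it and moving beside the gauge to measure the ring.

>>> apply_moves(
  rows=[
    {"hand":-1,"delta_pos":[0,0,-15],"yaw":0},
    {"hand":-1,"delta_pos":[0,0,-50],"yaw":0},
    {"hand":-1,"delta_pos":[0,0,-90],"yaw":0},
    {"hand":-1,"delta_pos":[0,0,-130],"yaw":0},
    {"hand":-1,"delta_pos":[0,0,-170],"yaw":0},
    {"hand":-1,"delta_pos":[0,0,-210],"yaw":0},
    {"hand":-1,"delta_pos":[0,0,-250],"yaw":0},
    {"hand":-1,"delta_pos":[-10,-35,-260],"yaw":0},
    {"hand":-1,"delta_pos":[-20,-70,-260],"yaw":0},
    {"hand":-1,"delta_pos":[-30,-105,-260],"yaw":0},
    {"hand":-1,"delta_pos":[-38,-140,-260],"yaw":0},
    {"hand":-1,"delta_pos":[-45,-170,-260],"yaw":0},
  ],
)

```text
clock: 41.02
position: [696.2, 98.5, 263.4]
ee_rot: [-0.313, 0.95, 0.0, -0.001]
contact_force: [0.1, 1.0, -0.7]
gripper_width: 47.8
grasp_force: 62.0
```

>>> apply_moves(
  rows=[
    {"hand":-1,"delta_pos":[0,-7,0],"yaw":0},
    {"hand":-1,"delta_pos":[0,-7,0],"yaw":0},
    {"hand":-1,"delta_pos":[0,-7,0],"yaw":0},
  ],
)

```text
clock: 41.27
position: [698.9, 94.2, 263.3]
ee_rot: [-0.313, 0.95, 0.0, -0.001]
contact_force: [-0.3, -0.5, -0.3]
gripper_width: 47.7
grasp_force: 62.0
```

```bash
cat >> h.py <<'E'
from scipy.optimize import least_squares
def ring(im,g0,z,rr):
    "refine circle of radius rr at height z near g0 by radial edges"
    g=cv2.GaussianBlur(cv2.cvtColor(im["pixels"],cv2.COLOR_RGB2GRAY),(0,0),1).astype(np.float32)
    t=np.linspace(0,2*np.pi,120,endpoint=False); best=None
    for dx in np.arange(-16,16.1,1):
        for dy in np.arange(-16,16.1,1):
            v=[]
            for r in(rr-2,rr+2):
                P=np.c_[g0[0]+dx+r*np.cos(t),g0[1]+dy+r*np.sin(t),np.full(120,z)]
                q=proj(im,P).astype(np.float32)
                v.append(cv2.remap(g,q[:,1].copy(),q[:,0].copy(),cv2.INTER_LINEAR).ravel())
            s=np.clip(np.abs(v[1]-v[0]),0,40).mean()
            if best is None or s>best[0]: best=(s,g0[0]+dx,g0[1]+dy)
    return np.round(best,2)
E
python3 - <<'E'
from h import *
s,m,p=pose(); im=look("wrist",{"gauge_mouth":172,"bore_mouth":125,"magazine_floor":14},.2,3); save(im,"w15.png"); go([639,45,200])
print(s["contact_force"],s["gripper_width"])
for r in(36.5,26.5): print("gauge",r,ring(im,[639,45],172,r))
for r in(36,25): print("bore",r,ring(im,[636,-86],125,r))
E
```

```text
wrist gauge_mouth 0.85 [ 89. 251.] [643.5  44.7 172. ]
wrist magazine_floor 0.89 [ 83. 253.] [643.7  42.7  14. ]
wrist magazine_floor 0.3 [145. 472.] [547.  291.5  14. ]
TCP [698.6  95.6 265.1] th -2.503 q6 -1.3 -> delta [78.1 -5.1 65. ] yaw 0 t 41.5
[-0.25447656 -0.48542604 -0.31934244] 47.71004210490572
gauge 36.5 [ 35.97 644.    43.  ]
gauge 26.5 [ 40. 643.  43.]
bore 36 [ 13. 637. -85.]
bore 25 [ 14.56 646.   -78.  ]
```

>>> apply_moves(
  rows=[
    {"hand":-1,"delta_pos":[25,-3,10],"yaw":0},
    {"hand":-1,"delta_pos":[50,-6,30],"yaw":0},
    {"hand":-1,"delta_pos":[70,-9,55],"yaw":0},
    {"hand":-1,"delta_pos":[75,-9,70],"yaw":0},
    {"hand":-1,"delta_pos":[75,-9,75],"yaw":0},
    {"hand":-1,"delta_pos":[75,-9,75],"yaw":0},
    {"hand":-1,"delta_pos":[75,-9,75],"yaw":0},
  ],
)

```text
clock: 42.05
position: [645.4, 43.5, 190.8]
ee_rot: [-0.314, 0.95, -0.0, 0.001]
contact_force: [-0.2, 0.3, -1.0]
gripper_width: 48.4
grasp_force: 62.0
```

Run:
```python
from h import *
go([643.6,43.4,180],-2.5)
```

```text
TCP [645.4  43.5 190.8] th -2.503 q6 -1.25 -> delta [ 1.5  1.1 10.8] yaw -0.003 t 42.0
```

>>> apply_moves(
  rows=[
    {"hand":-1,"delta_pos":[1.5,1.1,4],"yaw":0},
    {"hand":-1,"delta_pos":[1.5,1.1,8],"yaw":0},
    {"hand":-1,"delta_pos":[1.5,1.1,11],"yaw":0},
    {"hand":-1,"delta_pos":[1.5,1.1,14],"yaw":0},
    {"hand":-1,"delta_pos":[1.5,1.1,17],"yaw":0},
    {"hand":-1,"delta_pos":[1.5,1.1,17],"yaw":0},
  ],
)

```text
clock: 42.55
position: [643.7, 43.2, 172.7]
ee_rot: [-0.313, 0.95, -0.0, 0.001]
contact_force: [2.8, 1.4, 0.9]
gripper_width: 47.9
grasp_force: 62.1
```

>>> apply_moves(
  rows=[
    {"hand":-1,"delta_pos":[0,0,2],"yaw":0},
    {"hand":-1,"delta_pos":[0,0,4],"yaw":0},
    {"hand":-1,"delta_pos":[0,0,4],"yaw":0},
  ],
)

```text
clock: 42.8
position: [644.3, 43.6, 169.1]
ee_rot: [-0.313, 0.95, 0.0, 0.003]
contact_force: [4.0, 3.8, 0.8]
gripper_width: 47.9
grasp_force: 62.2
```

>>> apply_moves(
  rows=[
    {"hand":-1,"delta_pos":[-0.8,0,0],"yaw":0},
    {"hand":1,"delta_pos":[-0.8,0,0],"yaw":0},
    {"hand":1,"delta_pos":[-0.8,0,0],"yaw":0},
    {"hand":1,"delta_pos":[-0.8,0,0],"yaw":0},
    {"hand":1,"delta_pos":[-0.8,0,0],"yaw":0},
    {"hand":1,"delta_pos":[-0.8,0,0],"yaw":0},
    {"hand":1,"delta_pos":[-0.8,0,-30],"yaw":0},
    {"hand":1,"delta_pos":[-0.8,0,-65],"yaw":0},
    {"hand":1,"delta_pos":[-0.8,0,-100],"yaw":0},
    {"hand":1,"delta_pos":[-0.8,0,-100],"yaw":0},
  ],
)

```text
clock: 43.63
position: [646.6, 42.7, 277.5]
ee_rot: [-0.313, 0.95, -0.002, 0.007]
contact_force: [0.5, 0.3, 1.7]
gripper_width: 85.2
grasp_force: 0.0
```

```bash
cat >> h.py <<'E'
def woodcheck(tag):
    "beech pixels seen inside / over the gauge and tube"
    im=cam("wrist"); save(im,tag+".png"); hsv=cv2.cvtColor(im["pixels"],cv2.COLOR_RGB2HSV)
    for z in(172,100,50,20):
        q=proj(im,[644,43.8,z])[0].astype(int); 
        if 3<q[0]<380 and 3<q[1]<508: print(z,q,"hsv",hsv[q[0]-2:q[0]+3,q[1]-2:q[1]+3].reshape(-1,3).mean(0).round())
    for d in nets.pinpoint("wrist","foot_a")[:9]: print(round(d["score"],2),np.round(d["location"]),ray(im,d["location"],0).round()[:2],ray(im,d["location"],170).round()[:2])
E
python3 -c "
from h import *
woodcheck('w16'); go([546,298,150],-2.5)"
```

```text
172 [182 265] hsv [ 38.  23. 136.]
100 [160 265] hsv [ 21. 100. 252.]
50 [149 264] hsv [ 21.  21. 251.]
20 [143 264] hsv [ 21.   8. 252.]
0.94 [ 95. 450.] [467. 189.] [512. 111.]
0.83 [141. 263.] [646.  42.] [619.  23.]
0.77 [283. 425.] [672. 356.] [635. 211.]
0.63 [197. 466.] [545. 303.] [559. 179.]
TCP [643.7  43.  270.6] th -2.505 q6 -1.25 -> delta [-72.6 263.2 120.6] yaw -0.005 t 43.7
```

The foot is in the magazine. Next is the foot near (546,298).

>>> apply_moves(
  rows=[
    {"hand":1,"delta_pos":[-73,263,20],"yaw":0},
    {"hand":1,"delta_pos":[-73,263,20],"yaw":0},
    {"hand":1,"delta_pos":[-73,263,20],"yaw":0},
    {"hand":1,"delta_pos":[-73,263,40],"yaw":0},
    {"hand":1,"delta_pos":[-73,263,70],"yaw":0},
    {"hand":1,"delta_pos":[-73,263,100],"yaw":0},
    {"hand":1,"delta_pos":[-73,263,130],"yaw":0},
    {"hand":1,"delta_pos":[-73,263,165],"yaw":0},
    {"hand":1,"delta_pos":[-73,263,190],"yaw":0},
    {"hand":1,"delta_pos":[-73,263,195],"yaw":0},
    {"hand":1,"delta_pos":[-73,263,195],"yaw":0},
    {"hand":1,"delta_pos":[-73,263,195],"yaw":0},
  ],
)

```text
clock: 44.73
position: [544.9, 297.1, 72.0]
ee_rot: [-0.313, 0.95, -0.001, -0.002]
contact_force: [0.4, 0.2, 0.2]
gripper_width: 85.7
grasp_force: 0.0
```

```bash
python3 -c "
from h import *
foot_at([546,298])"
```

```text
net [(0.92, array([546.1, 299.5]))] blob [([224, 168, 81, 88, 5048], array([544.2, 299.6]))]
TCP [546.6 298.2  74.9] th -2.505 q6 -1.69 -> delta [ 0.7  0.2 69.9] yaw -0.005 t 44.8
```

>>> apply_moves(
  rows=[
    {"hand":1,"delta_pos":[0.7,2,20],"yaw":0},
    {"hand":1,"delta_pos":[0.7,2,40],"yaw":0},
    {"hand":1,"delta_pos":[0.7,2,55],"yaw":0},
    {"hand":1,"delta_pos":[0.7,2,64],"yaw":0},
    {"hand":1,"delta_pos":[0.7,2,69],"yaw":0},
    {"hand":1,"delta_pos":[0.7,2,69],"yaw":0},
    {"hand":-1,"delta_pos":[0.7,2,69],"yaw":0},
    {"hand":-1,"delta_pos":[0.7,2,69],"yaw":0},
    {"hand":-1,"delta_pos":[0.7,2,69],"yaw":0},
    {"hand":-1,"delta_pos":[0.7,2,69],"yaw":0},
    {"hand":-1,"delta_pos":[0.7,2,69],"yaw":0},
    {"hand":-1,"delta_pos":[0.7,2,69],"yaw":0},
  ],
)

```text
clock: 45.83
position: [544.8, 299.9, 6.2]
ee_rot: [-0.313, 0.95, 0.0, 0.002]
contact_force: [-0.5, -0.7, 6.6]
gripper_width: 47.5
grasp_force: 62.2
```

```bash
python3 -c "
from h import *
foot_at([545,299.5]); go([644.4,44.2,260],-2.5)"
```

```text
net [(0.93, array([545.7, 300. ]))] blob []
TCP [544.8 299.9   6.3] th -2.504 q6 -1.7 -> delta [ 0.1 -0.4  1.3] yaw -0.004 t 45.9
TCP [544.8 299.9   6.3] th -2.504 q6 -1.7 -> delta [  71.4 -264.8 -253.9] yaw -0.004 t 45.9
```

>>> apply_moves(
  rows=[
    {"hand":-1,"delta_pos":[0,0,-15],"yaw":0},
    {"hand":-1,"delta_pos":[0,0,-50],"yaw":0},
    {"hand":-1,"delta_pos":[0,0,-90],"yaw":0},
    {"hand":-1,"delta_pos":[0,0,-130],"yaw":0},
    {"hand":-1,"delta_pos":[0,0,-170],"yaw":0},
    {"hand":-1,"delta_pos":[5,-20,-205],"yaw":0},
    {"hand":-1,"delta_pos":[12,-50,-230],"yaw":0},
    {"hand":-1,"delta_pos":[22,-85,-230],"yaw":0},
    {"hand":-1,"delta_pos":[32,-120,-230],"yaw":0},
    {"hand":-1,"delta_pos":[42,-155,-230],"yaw":0},
    {"hand":-1,"delta_pos":[52,-192,-230],"yaw":0},
    {"hand":-1,"delta_pos":[62,-230,-230],"yaw":0},
  ],
)

```text
clock: 46.93
position: [630.6, 75.8, 234.6]
ee_rot: [-0.313, 0.95, 0.0, -0.0]
contact_force: [0.5, 1.4, -1.1]
gripper_width: 48.0
grasp_force: 61.9
```

>>> apply_moves(
  rows=[
    {"hand":-1,"delta_pos":[7,-25,0],"yaw":0},
    {"hand":-1,"delta_pos":[9,-35,10],"yaw":0},
    {"hand":-1,"delta_pos":[9,-35,30],"yaw":0},
    {"hand":-1,"delta_pos":[9,-35,44],"yaw":0},
    {"hand":-1,"delta_pos":[9,-35,44],"yaw":0},
    {"hand":-1,"delta_pos":[9,-35,44],"yaw":0},
    {"hand":-1,"delta_pos":[9,-35,44],"yaw":0},
  ],
)

```text
clock: 47.52
position: [644.7, 44.3, 191.3]
ee_rot: [-0.314, 0.95, -0.0, 0.001]
contact_force: [0.4, 0.2, -0.5]
gripper_width: 47.5
grasp_force: 61.9
```

```bash
python3 -c "
from h import *
go([644.4,44.1,172],-2.5)"
```

```text
TCP [644.7  44.3 191.3] th -2.504 q6 -1.25 -> delta [ 0.4  0.  19.3] yaw -0.004 t 47.5
```

>>> apply_moves(
  rows=[
    {"hand":-1,"delta_pos":[0.3,0,5],"yaw":0},
    {"hand":-1,"delta_pos":[0.3,0,10],"yaw":0},
    {"hand":-1,"delta_pos":[0.3,0,14],"yaw":0},
    {"hand":-1,"delta_pos":[0.3,0,17],"yaw":0},
    {"hand":-1,"delta_pos":[0.3,0,20],"yaw":0},
    {"hand":-1,"delta_pos":[0.3,0,22],"yaw":0},
    {"hand":-1,"delta_pos":[0.3,0,22],"yaw":0},
  ],
)

```text
clock: 48.1
position: [644.7, 44.1, 168.4]
ee_rot: [-0.313, 0.95, 0.0, 0.001]
contact_force: [2.5, 1.4, -0.8]
gripper_width: 48.1
grasp_force: 61.9
```

>>> apply_moves(
  rows=[
    {"hand":1,"delta_pos":[0,0,0],"yaw":0},
    {"hand":1,"delta_pos":[0,0,0],"yaw":0},
    {"hand":1,"delta_pos":[0,0,0],"yaw":0},
    {"hand":1,"delta_pos":[0,0,0],"yaw":0},
    {"hand":1,"delta_pos":[0,0,0],"yaw":0},
    {"hand":1,"delta_pos":[0,0,-30],"yaw":0},
    {"hand":1,"delta_pos":[0,0,-65],"yaw":0},
    {"hand":1,"delta_pos":[0,0,-100],"yaw":0},
    {"hand":1,"delta_pos":[0,0,-100],"yaw":0},
    {"hand":1,"delta_pos":[0,0,-100],"yaw":0},
  ],
)

```text
clock: 48.93
position: [645.1, 43.8, 271.7]
ee_rot: [-0.313, 0.95, -0.0, 0.003]
contact_force: [1.1, 0.7, -0.8]
gripper_width: 85.1
grasp_force: 0.0
```

```bash
python3 -c "
from h import *
woodcheck('w17'); go([450.5,285,75],-2.5)"
```

```text
172 [186 262] hsv [ 31.  40. 139.]
100 [163 262] hsv [ 23.  93. 253.]
50 [152 262] hsv [ 20.  16. 251.]
20 [146 262] hsv [ 21.   7. 252.]
0.85 [288. 426.] [673. 360.] [635. 211.]
0.76 [156. 266.] [654.  57.] [623.  32.]
0.59 [ 98. 447.] [469. 189.] [514. 110.]
TCP [643.5  43.5 267.8] th -2.505 q6 -1.25 -> delta [ 11.5 308.7 193.2] yaw -0.005 t 49.0
```

Two are in. Next is the foot near (450,285).

>>> apply_moves(
  rows=[
    {"hand":1,"delta_pos":[11.5,309,0],"yaw":0},
    {"hand":1,"delta_pos":[11.5,309,0],"yaw":0},
    {"hand":1,"delta_pos":[11.5,309,0],"yaw":0},
    {"hand":1,"delta_pos":[11.5,309,20],"yaw":0},
    {"hand":1,"delta_pos":[11.5,309,50],"yaw":0},
    {"hand":1,"delta_pos":[11.5,309,80],"yaw":0},
    {"hand":1,"delta_pos":[11.5,309,110],"yaw":0},
    {"hand":1,"delta_pos":[11.5,309,150],"yaw":0},
    {"hand":1,"delta_pos":[11.5,309,180],"yaw":0},
    {"hand":1,"delta_pos":[11.5,309,193],"yaw":0},
    {"hand":1,"delta_pos":[11.5,309,193],"yaw":0},
    {"hand":1,"delta_pos":[11.5,309,193],"yaw":0},
  ],
)

```text
clock: 50.03
position: [449.2, 283.5, 72.5]
ee_rot: [-0.314, 0.95, -0.002, -0.004]
contact_force: [0.7, 0.7, 0.2]
gripper_width: 85.4
grasp_force: 0.0
```

```bash
python3 -c "
from h import *
foot_at([450.5,285])"
```

```text
net [(0.86, array([451. , 285.9]))] blob [([223, 171, 81, 87, 5139], array([449.4, 286.3]))]
TCP [452.3 285.6  76.7] th -2.504 q6 -1.8 -> delta [ 1.9  0.6 71.7] yaw -0.004 t 50.1
```

>>> apply_moves(
  rows=[
    {"hand":1,"delta_pos":[1.6,1.6,20],"yaw":0},
    {"hand":1,"delta_pos":[1.6,1.6,40],"yaw":0},
    {"hand":1,"delta_pos":[1.6,1.6,55],"yaw":0},
    {"hand":1,"delta_pos":[1.6,1.6,65],"yaw":0},
    {"hand":1,"delta_pos":[1.6,1.6,71],"yaw":0},
    {"hand":1,"delta_pos":[1.6,1.6,71],"yaw":0},
    {"hand":-1,"delta_pos":[1.6,1.6,71],"yaw":0},
    {"hand":-1,"delta_pos":[1.6,1.6,71],"yaw":0},
    {"hand":-1,"delta_pos":[1.6,1.6,71],"yaw":0},
    {"hand":-1,"delta_pos":[1.6,1.6,71],"yaw":0},
    {"hand":-1,"delta_pos":[1.6,1.6,71],"yaw":0},
    {"hand":-1,"delta_pos":[1.6,1.6,71],"yaw":0},
  ],
)

```text
clock: 51.13
position: [449.5, 286.2, 6.1]
ee_rot: [-0.313, 0.95, 0.0, 0.001]
contact_force: [-0.3, -0.8, 6.0]
gripper_width: 48.0
grasp_force: 61.1
```

```bash
python3 -c "
from h import *
foot_at([450,286]); go([644.4,44.2,260],-2.5)"
```

```text
net [(0.79, array([449.3, 285.1]))] blob []
TCP [449.5 286.2   6.1] th -2.504 q6 -1.81 -> delta [-0.3 -0.4  1.1] yaw -0.004 t 51.2
TCP [449.5 286.2   6.1] th -2.504 q6 -1.81 -> delta [ -13.2 -310.4 -253.9] yaw -0.004 t 51.2
```

>>> apply_moves(
  rows=[
    {"hand":-1,"delta_pos":[0,0,-15],"yaw":0},
    {"hand":-1,"delta_pos":[0,0,-50],"yaw":0},
    {"hand":-1,"delta_pos":[0,0,-90],"yaw":0},
    {"hand":-1,"delta_pos":[0,0,-130],"yaw":0},
    {"hand":-1,"delta_pos":[0,0,-170],"yaw":0},
    {"hand":-1,"delta_pos":[0,-20,-205],"yaw":0},
    {"hand":-1,"delta_pos":[-2,-50,-230],"yaw":0},
    {"hand":-1,"delta_pos":[-4,-90,-230],"yaw":0},
    {"hand":-1,"delta_pos":[-6,-130,-230],"yaw":0},
    {"hand":-1,"delta_pos":[-7,-170,-230],"yaw":0},
    {"hand":-1,"delta_pos":[-9,-210,-230],"yaw":0},
    {"hand":-1,"delta_pos":[-10,-245,-230],"yaw":0},
  ],
)

```text
clock: 52.23
position: [603.5, 92.5, 235.1]
ee_rot: [-0.313, 0.95, 0.0, 0.0]
contact_force: [-0.1, 0.9, -0.0]
gripper_width: 47.8
grasp_force: 62.0
```

>>> apply_moves(
  rows=[
    {"hand":-1,"delta_pos":[-1,-30,0],"yaw":0},
    {"hand":-1,"delta_pos":[-3,-55,0],"yaw":0},
    {"hand":-1,"delta_pos":[-3,-65,10],"yaw":0},
    {"hand":-1,"delta_pos":[-3,-65,30],"yaw":0},
    {"hand":-1,"delta_pos":[-3,-65,44],"yaw":0},
    {"hand":-1,"delta_pos":[-3,-65,44],"yaw":0},
    {"hand":-1,"delta_pos":[-3,-65,44],"yaw":0},
    {"hand":-1,"delta_pos":[-3,-65,44],"yaw":0},
  ],
)

```text
clock: 52.9
position: [643.9, 44.5, 191.6]
ee_rot: [-0.314, 0.95, -0.0, 0.001]
contact_force: [-0.1, 0.1, -0.6]
gripper_width: 48.1
grasp_force: 62.0
```

```bash
python3 -c "
from h import *
go([644.6,44.3,170],-2.5)"
```

```text
TCP [643.9  44.5 191.6] th -2.504 q6 -1.25 -> delta [-0.4 -0.5 21.6] yaw -0.004 t 52.9
```

>>> apply_moves(
  rows=[
    {"hand":-1,"delta_pos":[-0.4,-0.5,5],"yaw":0},
    {"hand":-1,"delta_pos":[-0.4,-0.5,10],"yaw":0},
    {"hand":-1,"delta_pos":[-0.4,-0.5,14],"yaw":0},
    {"hand":-1,"delta_pos":[-0.4,-0.5,17],"yaw":0},
    {"hand":-1,"delta_pos":[-0.4,-0.5,20],"yaw":0},
    {"hand":-1,"delta_pos":[-0.4,-0.5,22],"yaw":0},
    {"hand":-1,"delta_pos":[-0.4,-0.5,22],"yaw":0},
  ],
)

```text
clock: 53.48
position: [644.3, 44.0, 168.1]
ee_rot: [-0.313, 0.95, 0.0, 0.0]
contact_force: [0.7, 1.2, -1.8]
gripper_width: 47.9
grasp_force: 62.0
```

>>> apply_moves(
  rows=[
    {"hand":1,"delta_pos":[0,0,0],"yaw":0},
    {"hand":1,"delta_pos":[0,0,0],"yaw":0},
    {"hand":1,"delta_pos":[0,0,0],"yaw":0},
    {"hand":1,"delta_pos":[0,0,0],"yaw":0},
    {"hand":1,"delta_pos":[0,0,0],"yaw":0},
    {"hand":1,"delta_pos":[0,0,-30],"yaw":0},
    {"hand":1,"delta_pos":[0,0,-65],"yaw":0},
    {"hand":1,"delta_pos":[0,0,-100],"yaw":0},
    {"hand":1,"delta_pos":[0,0,-100],"yaw":0},
    {"hand":1,"delta_pos":[0,0,-100],"yaw":0},
  ],
)

```text
clock: 54.32
position: [645.3, 44.1, 271.8]
ee_rot: [-0.313, 0.95, -0.0, 0.003]
contact_force: [-0.0, 0.2, -0.5]
gripper_width: 85.6
grasp_force: 0.0
```

```bash
python3 -c "
from h import *
woodcheck('w18'); go([468.5,188.5,75],-2.5)"
```

```text
172 [186 262] hsv [ 15. 125. 205.]
100 [162 262] hsv [ 24.  86. 253.]
50 [151 262] hsv [ 20.  14. 250.]
20 [146 262] hsv [ 21.   8. 252.]
0.95 [ 98. 449.] [468. 190.] [513. 111.]
0.82 [163. 264.] [663.  60.] [629.  34.]
0.56 [289. 428.] [672. 363.] [634. 214.]
TCP [643.7  43.9 267.9] th -2.505 q6 -1.25 -> delta [ 54.8 220.2 193.2] yaw -0.005 t 54.4
```

Three are in. Next is the larger one near (468,189).

>>> apply_moves(
  rows=[
    {"hand":1,"delta_pos":[55,220,0],"yaw":0},
    {"hand":1,"delta_pos":[55,220,0],"yaw":0},
    {"hand":1,"delta_pos":[55,220,0],"yaw":0},
    {"hand":1,"delta_pos":[55,220,20],"yaw":0},
    {"hand":1,"delta_pos":[55,220,60],"yaw":0},
    {"hand":1,"delta_pos":[55,220,100],"yaw":0},
    {"hand":1,"delta_pos":[55,220,140],"yaw":0},
    {"hand":1,"delta_pos":[55,220,175],"yaw":0},
    {"hand":1,"delta_pos":[55,220,193],"yaw":0},
    {"hand":1,"delta_pos":[55,220,193],"yaw":0},
    {"hand":1,"delta_pos":[55,220,193],"yaw":0},
  ],
)

```text
clock: 55.33
position: [467.9, 186.9, 73.7]
ee_rot: [-0.313, 0.95, -0.001, -0.003]
contact_force: [1.9, 0.4, 0.4]
gripper_width: 85.3
grasp_force: 0.0
```

```bash
python3 -c "
from h import *
foot_at([468.5,189])"
```

```text
net [(0.87, array([469.5, 190.1]))] blob [([219, 168, 91, 96, 5717], array([470.7, 192.2]))]
TCP [470.6 188.7  77.1] th -2.504 q6 -1.64 -> delta [ 1.7  1.5 72.1] yaw -0.004 t 55.4
```

>>> apply_moves(
  rows=[
    {"hand":1,"delta_pos":[-0.2,2,20],"yaw":0},
    {"hand":1,"delta_pos":[-0.2,2,40],"yaw":0},
    {"hand":1,"delta_pos":[-0.2,2,55],"yaw":0},
    {"hand":1,"delta_pos":[-0.2,2,65],"yaw":0},
    {"hand":1,"delta_pos":[-0.2,2,71],"yaw":0},
    {"hand":1,"delta_pos":[-0.2,2,71],"yaw":0},
    {"hand":-1,"delta_pos":[-0.2,2,71],"yaw":0},
    {"hand":-1,"delta_pos":[-0.2,2,71],"yaw":0},
    {"hand":-1,"delta_pos":[-0.2,2,71],"yaw":0},
    {"hand":-1,"delta_pos":[-0.2,2,71],"yaw":0},
    {"hand":-1,"delta_pos":[-0.2,2,71],"yaw":0},
    {"hand":-1,"delta_pos":[-0.2,2,71],"yaw":0},
  ],
)

```text
clock: 56.43
position: [469.0, 190.3, 6.2]
ee_rot: [-0.313, 0.95, 0.0, 0.001]
contact_force: [-2.0, -0.4, 7.2]
gripper_width: 53.8
grasp_force: 62.3
```

```bash
python3 -c "
from h import *
foot_at([469,190]); go([644.4,44.2,191],-2.5)"
```

```text
net [(0.96, array([470.4, 190.6]))] blob []
TCP [469.  190.3   6.2] th -2.504 q6 -1.64 -> delta [ 0.2 -0.3  1.2] yaw -0.004 t 56.5
TCP [469.  190.3   6.2] th -2.504 q6 -1.64 -> delta [ -54.5 -221.9 -184.6] yaw -0.004 t 56.5
```

Width is 53.8 mm, so this one should be too fat. I'll try it in the gauge gently anyway.

>>> apply_moves(
  rows=[
    {"hand":-1,"delta_pos":[0,0,-15],"yaw":0},
    {"hand":-1,"delta_pos":[0,0,-50],"yaw":0},
    {"hand":-1,"delta_pos":[0,0,-90],"yaw":0},
    {"hand":-1,"delta_pos":[0,0,-130],"yaw":0},
    {"hand":-1,"delta_pos":[0,0,-170],"yaw":0},
    {"hand":-1,"delta_pos":[-4,-17,-205],"yaw":0},
    {"hand":-1,"delta_pos":[-12,-48,-230],"yaw":0},
    {"hand":-1,"delta_pos":[-20,-85,-230],"yaw":0},
    {"hand":-1,"delta_pos":[-30,-122,-230],"yaw":0},
    {"hand":-1,"delta_pos":[-39,-159,-230],"yaw":0},
    {"hand":-1,"delta_pos":[-48,-195,-230],"yaw":0},
    {"hand":-1,"delta_pos":[-54,-220,-230],"yaw":0},
  ],
)

```text
clock: 57.53
position: [644.1, 42.7, 234.8]
ee_rot: [-0.312, 0.95, -0.0, 0.0]
contact_force: [-0.2, 1.0, 0.1]
gripper_width: 53.9
grasp_force: 63.4
```

>>> apply_moves(
  rows=[
    {"hand":-1,"delta_pos":[-0.5,-2,10],"yaw":0},
    {"hand":-1,"delta_pos":[-0.5,-2,30],"yaw":0},
    {"hand":-1,"delta_pos":[-0.5,-2,44],"yaw":0},
    {"hand":-1,"delta_pos":[-0.5,-2,44],"yaw":0},
    {"hand":-1,"delta_pos":[-0.5,-2,48],"yaw":0},
    {"hand":-1,"delta_pos":[-0.5,-2,52],"yaw":0},
    {"hand":-1,"delta_pos":[-0.5,-2,55],"yaw":0},
    {"hand":-1,"delta_pos":[-0.5,-2,57],"yaw":0},
    {"hand":-1,"delta_pos":[-0.5,-2,57],"yaw":0},
  ],
)

```text
clock: 58.28
position: [644.1, 44.0, 177.8]
ee_rot: [-0.313, 0.95, 0.0, 0.0]
contact_force: [0.1, 1.0, -0.0]
gripper_width: 53.1
grasp_force: 63.4
```

>>> apply_moves(
  rows=[
    {"hand":-1,"delta_pos":[0,0,1],"yaw":0},
    {"hand":-1,"delta_pos":[0,0,2],"yaw":0},
    {"hand":-1,"delta_pos":[0,0,3],"yaw":0},
    {"hand":-1,"delta_pos":[0,0,3],"yaw":0},
  ],
)

```text
clock: 58.62
position: [644.8, 44.3, 175.6]
ee_rot: [-0.313, 0.95, -0.0, 0.001]
contact_force: [0.6, 2.2, 3.6]
gripper_width: 53.9
grasp_force: 63.8
```

The foot jams after 2.5 mm with upward force, so it is too fat. On to the red box, turning the closing line along the box's x.

>>> apply_moves(
  rows=[
    {"hand":-1,"delta_pos":[0,0,-20],"yaw":0},
    {"hand":-1,"delta_pos":[0,0,-50],"yaw":0},
    {"hand":-1,"delta_pos":[0,0,-75],"yaw":0},
    {"hand":-1,"delta_pos":[30,5,-75],"yaw":-0.11},
    {"hand":-1,"delta_pos":[65,11,-75],"yaw":-0.22},
    {"hand":-1,"delta_pos":[100,17,-75],"yaw":-0.33},
    {"hand":-1,"delta_pos":[135,23,-75],"yaw":-0.44},
    {"hand":-1,"delta_pos":[170,29,-75],"yaw":-0.55},
    {"hand":-1,"delta_pos":[200,34,-75],"yaw":-0.66},
    {"hand":-1,"delta_pos":[216,36,-75],"yaw":-0.77},
    {"hand":-1,"delta_pos":[216,36,-75],"yaw":-0.88},
    {"hand":-1,"delta_pos":[216,36,-75],"yaw":-0.93},
  ],
)

```text
clock: 59.62
position: [447.3, -56.7, 249.7]
ee_rot: [-0.707, 0.707, 0.0, -0.0]
contact_force: [0.7, -0.7, -0.4]
gripper_width: 53.9
grasp_force: 63.5
```

>>> apply_moves(
  rows=[
    {"hand":-1,"delta_pos":[0,0,0],"yaw":0},
    {"hand":-1,"delta_pos":[0,0,0],"yaw":0},
  ],
)

```text
clock: 59.78
position: [448.5, -56.0, 249.3]
ee_rot: [-0.705, 0.709, 0.0, -0.0]
contact_force: [0.1, 0.3, -0.8]
gripper_width: 53.9
grasp_force: 63.5
```

```bash
cat >> h.py <<'E'
def box():
    im=cam("wrist"); hsv=cv2.cvtColor(im["pixels"],cv2.COLOR_RGB2HSV)
    r=(((hsv[...,0]<8)|(hsv[...,0]>172))&(hsv[...,1]>130)&(hsv[...,2]>50)).astype(np.uint8)
    r=cv2.morphologyEx(r,cv2.MORPH_CLOSE,np.ones((5,5)))
    n,l,st,c=cv2.connectedComponentsWithStats(r)
    for i in range(1,n):
        if st[i,4]>3000:
            cc,_=cv2.findContours((l==i).astype(np.uint8),0,2)
            for z in(50,5):
                W=np.array([ray(im,q[0][::-1],z)[:2] for q in cc[0]],np.float32); print(z,st[i],np.round(np.hstack([np.array(x).ravel() for x in cv2.minAreaRect(W)]),2), "corners px",cv2.approxPolyDP(cc[0],8,True)[:,0].tolist())
    for d in nets.pinpoint("wrist","reject_box")[:2]: print(round(d["score"],2),ray(im,d["location"],0).round(1))
    return im
E
python3 -c "
from h import *
go([448,-56,100]); im=box(); save(im,'w19.png')
sc=cam('scene'); print([(round(d['score'],2),ray(sc,d['location'],0).round(1)) for d in nets.pinpoint('scene','reject_box')[:2]])"
```

```text
TCP [448.5 -56.  249.3] th -1.577 q6 -0.24 -> delta [ -0.    0.4 149.3] yaw 0 t 59.8
50 [  195    73   132   152 14810] [444.44 -55.4  119.16 159.24   7.31] corners px [[314, 73], [195, 90], [218, 215], [264, 198], [310, 224], [326, 221]]
5 [  195    73   132   152 14810] [443.91 -44.66 134.62 179.9    7.31] corners px [[314, 73], [195, 90], [218, 215], [264, 198], [310, 224], [326, 221]]
0.65 [723.2 -63.2   0. ]
0.57 [449.2 -56.    0. ]
[(0.62, array([446. , -63.3,   0. ]))]
```

>>> apply_moves(
  rows=[
    {"hand":-1,"delta_pos":[20,-0.5,0],"yaw":-0.07},
    {"hand":-1,"delta_pos":[37,-0.7,30],"yaw":-0.134},
    {"hand":-1,"delta_pos":[37,-0.7,70],"yaw":-0.134},
    {"hand":-1,"delta_pos":[37,-0.7,110],"yaw":-0.134},
    {"hand":-1,"delta_pos":[37,-0.7,150],"yaw":-0.134},
    {"hand":-1,"delta_pos":[37,-0.7,180],"yaw":-0.134},
    {"hand":-1,"delta_pos":[37,-0.7,200],"yaw":-0.134},
    {"hand":-1,"delta_pos":[37,-0.7,215],"yaw":-0.134},
    {"hand":-1,"delta_pos":[37,-0.7,225],"yaw":-0.134},
    {"hand":-1,"delta_pos":[37,-0.7,231],"yaw":-0.134},
    {"hand":-1,"delta_pos":[37,-0.7,235],"yaw":-0.134},
    {"hand":-1,"delta_pos":[37,-0.7,235],"yaw":-0.134},
  ],
)

```text
clock: 60.98
position: [449.5, -92.8, 14.0]
ee_rot: [0.752, -0.66, -0.0, 0.0]
contact_force: [-0.1, -0.5, -0.7]
gripper_width: 54.0
grasp_force: 63.5
```

```bash
python3 t.py; python3 -c "
from h import *
go([449.2,-93.1,13])"
```

```text
TCP [449.5 -92.8  14. ] th -1.441 q6 -0.02 -> delta [  14.  -185.9   -0.2] yaw 0 t 61.0
torque [-0.013  0.018 -0.045] F [-0.1 -0.5 -0.7] w 54.04677978793128
TCP [449.5 -92.8  14. ] th -1.441 q6 -0.02 -> delta [0.3 0.3 1. ] yaw 0 t 61.0
```

>>> apply_moves(
  rows=[
    {"hand":0.5,"delta_pos":[0,0,0],"yaw":0},
    {"hand":0.5,"delta_pos":[0,0,0],"yaw":0},
    {"hand":0.5,"delta_pos":[0,0,0],"yaw":0},
    {"hand":0.5,"delta_pos":[0,0,0],"yaw":0},
    {"hand":0.5,"delta_pos":[0,0,-20],"yaw":0},
    {"hand":0.5,"delta_pos":[0,0,-60],"yaw":0},
    {"hand":0.5,"delta_pos":[0,0,-100],"yaw":0},
    {"hand":1,"delta_pos":[0,0,-140],"yaw":0},
    {"hand":1,"delta_pos":[0,0,-180],"yaw":0},
    {"hand":1,"delta_pos":[0,0,-215],"yaw":0},
    {"hand":1,"delta_pos":[0,0,-215],"yaw":0},
  ],
)

```text
clock: 61.9
position: [453.7, -93.1, 237.9]
ee_rot: [0.752, -0.659, 0.007, -0.006]
contact_force: [1.0, -1.2, 0.5]
gripper_width: 85.5
grasp_force: 0.0
```

```bash
python3 -c "
from h import *
s,m,p=pose(); foot_at([449.5,-93]); im=box()"
```

```text
net [(0.61, array([449.1, -91.2]))] blob [([242, 130, 52, 54, 1118], array([453.7, -90.2]))]
TCP [450.  -92.7 231.4] th -1.441 q6 -0.02 -> delta [  0.4   1.7 226.4] yaw 1.059 t 62.0
50 [  201   116   124   151 15210] [444.77 -57.65 119.3  163.69   7.32] corners px [[208, 116], [209, 265], [315, 266], [324, 122]]
5 [  201   116   124   151 15210] [442.66 -41.7  135.62 186.09   7.32] corners px [[208, 116], [209, 265], [315, 266], [324, 122]]
0.88 [446.6 -57.    0. ]
```

>>> apply_moves(
  rows=[
    {"hand":1,"delta_pos":[-464,-51,0],"yaw":0},
    {"hand":1,"delta_pos":[-464,-51,0],"yaw":0},
    {"hand":1,"delta_pos":[-464,-51,0],"yaw":0},
    {"hand":1,"delta_pos":[-464,-51,0],"yaw":0},
    {"hand":1,"delta_pos":[-464,-51,0],"yaw":0},
    {"hand":1,"delta_pos":[-464,-51,0],"yaw":0},
    {"hand":1,"delta_pos":[-464,-51,0],"yaw":0},
    {"hand":1,"delta_pos":[-464,-51,0],"yaw":0},
    {"hand":1,"delta_pos":[-464,-51,0],"yaw":0},
    {"hand":1,"delta_pos":[-464,-51,0],"yaw":0},
    {"hand":1,"delta_pos":[-464,-51,0],"yaw":0},
    {"hand":1,"delta_pos":[-464,-51,0],"yaw":0},
  ],
)

```text
clock: 63.1
position: [439.2, 378.6, 226.5]
ee_rot: [0.753, -0.658, 0.0, 0.001]
contact_force: [-0.1, -0.5, -0.4]
gripper_width: 85.4
grasp_force: 0.0
```

>>> apply_moves(
  rows=[
    {"hand":1,"delta_pos":[0,0,30],"yaw":0},
    {"hand":1,"delta_pos":[0,0,70],"yaw":0},
    {"hand":1,"delta_pos":[0,0,110],"yaw":0},
    {"hand":1,"delta_pos":[0,0,140],"yaw":0},
    {"hand":1,"delta_pos":[0,0,150],"yaw":0},
    {"hand":1,"delta_pos":[0,0,150],"yaw":0},
    {"hand":1,"delta_pos":[0,0,150],"yaw":0},
  ],
)

```text
clock: 63.68
position: [440.4, 373.9, 79.6]
ee_rot: [0.752, -0.66, 0.0, 0.0]
contact_force: [-1.0, 0.2, 1.0]
gripper_width: 85.2
grasp_force: 0.0
```

```bash
python3 -c "
from h import *
s,m,p=pose(); im=foot_at([440,374]); save(im,'w20.png')"
```

```text
net [(0.76, array([439.9, 373.2]))] blob [([218, 162, 89, 94, 5053], array([440.9, 376.5]))]
TCP [441.  375.   81.5] th -1.44 q6 -0.85 -> delta [ 1.1  1.4 76.5] yaw 1.06 t 63.8
```

>>> apply_moves(
  rows=[
    {"hand":1,"delta_pos":[0.4,0.8,20],"yaw":0},
    {"hand":1,"delta_pos":[0.4,0.8,40],"yaw":0},
    {"hand":1,"delta_pos":[0.4,0.8,58],"yaw":0},
    {"hand":1,"delta_pos":[0.4,0.8,69],"yaw":0},
    {"hand":1,"delta_pos":[0.4,0.8,75],"yaw":0},
    {"hand":1,"delta_pos":[0.4,0.8,75],"yaw":0},
    {"hand":-1,"delta_pos":[0.4,0.8,75],"yaw":0},
    {"hand":-1,"delta_pos":[0.4,0.8,75],"yaw":0},
    {"hand":-1,"delta_pos":[0.4,0.8,75],"yaw":0},
    {"hand":-1,"delta_pos":[0.4,0.8,75],"yaw":0},
    {"hand":-1,"delta_pos":[0.4,0.8,75],"yaw":0},
    {"hand":-1,"delta_pos":[0.4,0.8,75],"yaw":0},
  ],
)

```text
clock: 64.78
position: [440.0, 374.5, 6.4]
ee_rot: [0.752, -0.659, 0.0, -0.002]
contact_force: [0.0, -0.8, 5.4]
gripper_width: 54.3
grasp_force: 63.5
```

```bash
python3 -c "
from h import *
im=foot_at([440,374]); go([644.4,44.2,191])"
```

```text
net [(0.75, array([440.7, 374.8]))] blob []
TCP [440.  374.5   6.4] th -1.44 q6 -0.86 -> delta [0.5 0.1 1.4] yaw 1.06 t 64.9
TCP [440.  374.5   6.4] th -1.44 q6 -0.86 -> delta [ 353.7 -160.1 -185. ] yaw 0 t 64.9
```

>>> apply_moves(
  rows=[
    {"hand":-1,"delta_pos":[0,0,-15],"yaw":0},
    {"hand":-1,"delta_pos":[0,0,-50],"yaw":0},
    {"hand":-1,"delta_pos":[0,0,-90],"yaw":0},
    {"hand":-1,"delta_pos":[0,0,-130],"yaw":0},
    {"hand":-1,"delta_pos":[0,0,-170],"yaw":0},
    {"hand":-1,"delta_pos":[15,-7,-205],"yaw":0},
    {"hand":-1,"delta_pos":[45,-20,-230],"yaw":0},
    {"hand":-1,"delta_pos":[80,-36,-230],"yaw":0},
    {"hand":-1,"delta_pos":[116,-52,-230],"yaw":0},
    {"hand":-1,"delta_pos":[152,-69,-230],"yaw":0},
    {"hand":-1,"delta_pos":[188,-85,-230],"yaw":0},
    {"hand":-1,"delta_pos":[224,-101,-230],"yaw":0},
  ],
)

```text
clock: 65.88
position: [568.8, 162.7, 235.2]
ee_rot: [0.752, -0.66, 0.0, -0.001]
contact_force: [0.4, 1.2, -0.5]
gripper_width: 54.2
grasp_force: 63.3
```

>>> apply_moves(
  rows=[
    {"hand":-1,"delta_pos":[36,-16,0],"yaw":0},
    {"hand":-1,"delta_pos":[72,-33,0],"yaw":0},
    {"hand":-1,"delta_pos":[105,-48,0],"yaw":0},
    {"hand":-1,"delta_pos":[124,-56,0],"yaw":0},
    {"hand":-1,"delta_pos":[130,-59,10],"yaw":0},
    {"hand":-1,"delta_pos":[130,-59,30],"yaw":0},
    {"hand":-1,"delta_pos":[130,-59,45],"yaw":0},
    {"hand":-1,"delta_pos":[130,-59,45],"yaw":0},
    {"hand":-1,"delta_pos":[130,-59,45],"yaw":0},
  ],
)

```text
clock: 66.63
position: [642.9, 43.4, 188.7]
ee_rot: [0.752, -0.659, -0.001, 0.001]
contact_force: [0.3, 1.2, 0.1]
gripper_width: 53.7
grasp_force: 63.3
```

```bash
python3 -c "
from h import *
go([644.4,44.2,175.5])"
```

```text
TCP [642.9  43.4 188.7] th -1.44 q6 -0.19 -> delta [-0.6 -1.6 13.2] yaw 0 t 66.6
```

>>> apply_moves(
  rows=[
    {"hand":-1,"delta_pos":[-0.6,-1.6,4],"yaw":0},
    {"hand":-1,"delta_pos":[-0.6,-1.6,8],"yaw":0},
    {"hand":-1,"delta_pos":[-0.6,-1.6,11],"yaw":0},
    {"hand":-1,"delta_pos":[-0.6,-1.6,13],"yaw":0},
    {"hand":-1,"delta_pos":[-0.6,-1.6,14.5],"yaw":0},
    {"hand":-1,"delta_pos":[-0.6,-1.6,14.5],"yaw":0},
  ],
)

```text
clock: 67.13
position: [644.8, 44.2, 175.9]
ee_rot: [0.752, -0.66, -0.0, 0.0]
contact_force: [-2.2, 1.8, 3.0]
gripper_width: 53.8
grasp_force: 63.7
```

>>> apply_moves(
  rows=[
    {"hand":-1,"delta_pos":[0,0,-20],"yaw":0},
    {"hand":-1,"delta_pos":[0,0,-50],"yaw":0},
    {"hand":-1,"delta_pos":[0,0,-75],"yaw":0},
    {"hand":-1,"delta_pos":[0,0,-75],"yaw":0},
  ],
)

```text
clock: 67.47
position: [648.4, 44.0, 256.8]
ee_rot: [0.752, -0.659, 0.004, -0.005]
contact_force: [0.3, -0.1, 1.2]
gripper_width: 53.7
grasp_force: 63.3
```

```bash
python3 -c "
from h import *
go([439.8,-18.3,13])"
```

```text
TCP [648.4  44.  256.8] th -1.44 q6 -0.19 -> delta [ 34.4 218.  241.1] yaw 0 t 67.5
```

This one jams too, so it is too fat. Into the box.

>>> apply_moves(
  rows=[
    {"hand":-1,"delta_pos":[5,30,0],"yaw":0},
    {"hand":-1,"delta_pos":[11,65,0],"yaw":0},
    {"hand":-1,"delta_pos":[17,100,0],"yaw":0},
    {"hand":-1,"delta_pos":[23,138,0],"yaw":0},
    {"hand":-1,"delta_pos":[29,175,0],"yaw":0},
    {"hand":-1,"delta_pos":[34,203,0],"yaw":0},
    {"hand":-1,"delta_pos":[35,211,0],"yaw":0},
    {"hand":-1,"delta_pos":[35,211,0],"yaw":0},
    {"hand":-1,"delta_pos":[35,211,0],"yaw":0},
  ],
)

```text
clock: 68.22
position: [441.3, -18.0, 250.5]
ee_rot: [0.752, -0.66, 0.001, -0.001]
contact_force: [1.3, 0.6, 0.5]
gripper_width: 53.9
grasp_force: 63.4
```

```bash
python3 -c "
from h import *
go([439.8,-18.3,13]); im=box(); save(im,'w21.png')
for d in nets.pinpoint('wrist','foot_a')[:5]: print(round(d['score'],2),np.round(d['location']),ray(im,d['location'],5).round()[:2])"
```

```text
TCP [441.3 -18.  250.5] th -1.441 q6 -0.2 -> delta [1.000e-01 2.000e+00 2.375e+02] yaw 0 t 68.2
50 [  201    38   126   159 16375] [444.46 -55.35 119.2  157.98   7.34] corners px [[201, 38], [209, 196], [317, 196], [326, 38]]
5 [  201    38   126   159 16375] [443.5  -49.64 134.61 178.41   7.34] corners px [[201, 38], [209, 196], [317, 196], [326, 38]]
0.79 [447.4 -55.6   0. ]
0.95 [ 81. 262.] [450. -94.]
0.91 [246. 262.] [424. 106.]
0.57 [373.  77.] [669. 352.]
0.57 [375. 319.] [312. 308.]
0.23 [177.  86.] [647.  43.]
```

>>> apply_moves(
  rows=[
    {"hand":-1,"delta_pos":[0,1.5,30],"yaw":0},
    {"hand":-1,"delta_pos":[0,1.5,70],"yaw":0},
    {"hand":-1,"delta_pos":[0,1.5,110],"yaw":0},
    {"hand":-1,"delta_pos":[0,1.5,150],"yaw":0},
    {"hand":-1,"delta_pos":[0,1.5,180],"yaw":0},
    {"hand":-1,"delta_pos":[0,1.5,203],"yaw":0},
    {"hand":-1,"delta_pos":[0,1.5,218],"yaw":0},
    {"hand":-1,"delta_pos":[0,1.5,228],"yaw":0},
    {"hand":-1,"delta_pos":[0,1.5,234],"yaw":0},
    {"hand":-1,"delta_pos":[0,1.5,236],"yaw":0},
    {"hand":-1,"delta_pos":[0,1.5,236],"yaw":0},
  ],
)

```text
clock: 69.28
position: [439.5, -18.2, 13.5]
ee_rot: [0.752, -0.66, -0.0, 0.0]
contact_force: [-1.1, 0.2, -1.3]
gripper_width: 53.7
grasp_force: 63.4
```

>>> apply_moves(
  rows=[
    {"hand":0.5,"delta_pos":[0,0,0],"yaw":0},
    {"hand":0.5,"delta_pos":[0,0,0],"yaw":0},
    {"hand":0.5,"delta_pos":[0,0,0],"yaw":0},
    {"hand":0.5,"delta_pos":[0,0,0],"yaw":0},
    {"hand":0.5,"delta_pos":[0,0,-20],"yaw":0},
    {"hand":0.5,"delta_pos":[0,0,-60],"yaw":0},
    {"hand":0.5,"delta_pos":[0,0,-100],"yaw":0},
    {"hand":1,"delta_pos":[0,0,-140],"yaw":0},
    {"hand":1,"delta_pos":[0,0,-180],"yaw":0},
    {"hand":1,"delta_pos":[0,0,-220],"yaw":0},
    {"hand":1,"delta_pos":[0,0,-260],"yaw":0},
    {"hand":1,"delta_pos":[0,0,-290],"yaw":0},
  ],
)

```text
clock: 70.28
position: [439.2, -18.5, 308.4]
ee_rot: [0.752, -0.66, 0.002, -0.002]
contact_force: [0.6, -0.1, -0.6]
gripper_width: 85.2
grasp_force: 0.0
```

>>> apply_moves(
  rows=[
    {"hand":1,"delta_pos":[0,0,-20],"yaw":0},
    {"hand":1,"delta_pos":[0,0,-20],"yaw":0},
    {"hand":1,"delta_pos":[0,0,-20],"yaw":0},
  ],
)

```text
clock: 70.53
position: [439.0, -18.2, 325.3]
ee_rot: [0.752, -0.66, 0.001, -0.002]
contact_force: [-0.2, 0.6, -0.6]
gripper_width: 85.3
grasp_force: 0.0
```

```bash
python3 -c "
from h import *
for n in('wrist','top','scene'):
    im=cam(n)
    for q,z in(('foot_a',5),('reject_box',0),('tool_bar',156)):
        for d in nets.pinpoint(n,q)[:9]:
            if d['score']>.4: print(n,q,round(d['score'],2),np.round(d['location']),ray(im,d['location'],z).round()[:2])
s,m,p=pose(); print(p,s['contact_force'].round(1))
box()"
```

```text
wrist foot_a 0.97 [252. 312.] [338. 146.]
wrist foot_a 0.83 [ 80. 262.] [448. -95.]
wrist foot_a 0.77 [338. 308.] [316. 309.]
wrist foot_a 0.72 [140. 261.] [440. -17.]
wrist reject_box 0.92 [109. 260.] [447. -57.]
top foot_a 0.68 [210. 288.] [444. -90.]
top foot_a 0.6 [188. 336.] [ 531. -275.]
top foot_a 0.59 [152. 172.] [658. 356.]
top foot_a 0.53 [212. 268.] [434. -19.]
top foot_a 0.46 [243. 178.] [309. 314.]
top reject_box 0.68 [212. 281.] [435. -66.]
top tool_bar 0.82 [182. 344.] [ 523. -278.]
scene foot_a 0.78 [213. 216.] [440. -90.]
scene foot_a 0.72 [246. 383.] [665. 361.]
scene foot_a 0.66 [188. 282.] [334. 141.]
scene foot_a 0.53 [209. 241.] [432. -12.]
scene foot_a 0.46 [178. 327.] [296. 315.]
scene reject_box 0.81 [212. 227.] [436. -56.]
scene reject_box 0.73 [256. 354.] [686. 269.]
scene reject_box 0.67 [211. 240.] [436. -17.]
scene tool_bar 0.82 [188. 146.] [ 499. -278.]
[439.03475087 -18.35462781 323.84032159] [-0.7  0.4 -0.5]
50 [ 209   45  104  133 9925] [444.46 -55.46 119.21 157.61   7.39] corners px [[209, 45], [215, 177], [306, 177], [312, 46]]
5 [ 209   45  104  133 9925] [443.87 -50.72 131.95 174.44   7.39] corners px [[209, 45], [215, 177], [306, 177], [312, 46]]
0.8 [441.6 -51.8   0. ]
```

```bash
python3 -c "
from h import *
print(workorder.job_done())"
```

```text
the job is handed in; nothing more can be done
None
```

The job is handed in, with no verdict returned: the nut is judged fully home from repeated torque stops (its angle can't be read), the tool is back in its stand, three feet are in the magazine and the two too-fat ones in the red box.

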